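# Fetch the gold paint from behind the colour pots

### The job

The tin of gold paint for the wheat is hemmed in at the back of the black paint rack: first set the red, blue and green pots aside, all three standing on the grey tray, then fetch the gold tin and stand it in the middle of the white disc on the wooden work board. Only then put the three pots back on the rack, each standing centred on the disc of its own colour, wherever it stood before. Do not tip over any pot or the tin at any time.

Things in the scene. Friction and masses are not known exactly. Their poses are not given: they have to be found in the camera images.
- red_pot_center (a point): red paint pot: upright lidded cylinder, 52 mm tall, white body 56 mm in diameter with a red band, red lid (top 12 mm) 58 mm in diameter; 0.15 to 0.31 kg. Point: its centre, 26 mm above its underside; z is up along the pot. It starts standing on one of the three coloured discs of the rack, not always its own.
- blue_pot_center (a point): blue paint pot: upright lidded cylinder, 52 mm tall, white body 56 mm in diameter with a blue band, blue lid (top 12 mm) 58 mm in diameter; 0.15 to 0.31 kg. Point: its centre, 26 mm above its underside; z is up along the pot. It starts standing on one of the three coloured discs of the rack, not always its own.
- green_pot_center (a point): green paint pot: upright lidded cylinder, 52 mm tall, white body 56 mm in diameter with a green band, green lid (top 12 mm) 58 mm in diameter; 0.15 to 0.31 kg. Point: its centre, 26 mm above its underside; z is up along the pot. It starts standing on one of the three coloured discs of the rack, not always its own.
- red_spot: red disc on the rack, fixed: home of the red pot. 70 mm in diameter, 3 mm thick, on the 12 mm thick black rack; origin at the centre of its underside, so a pot stands 3 mm above the origin. The ring of it round the foot of the pot that stands on it is visible. The three discs lie 64 mm from the tin's place: to its left, to its right and on the robot's side of it.
- blue_spot: blue disc on the rack, fixed: home of the blue pot. 70 mm in diameter, 3 mm thick, on the 12 mm thick black rack; origin at the centre of its underside, so a pot stands 3 mm above the origin. The ring of it round the foot of the pot that stands on it is visible. The three discs lie 64 mm from the tin's place: to its left, to its right and on the robot's side of it.
- green_spot: green disc on the rack, fixed: home of the green pot. 70 mm in diameter, 3 mm thick, on the 12 mm thick black rack; origin at the centre of its underside, so a pot stands 3 mm above the origin. The ring of it round the foot of the pot that stands on it is visible. The three discs lie 64 mm from the tin's place: to its left, to its right and on the robot's side of it.
- gold_tin_center (a point): gold paint tin: upright brass-coloured cylinder 48 mm in diameter, 44 mm tall, 0.11 to 0.22 kg. Point: its centre, 22 mm above its underside; z up. It starts at the back of the rack, hemmed in by the three pots (about 7 mm of space to each), directly on the black rack (top face 12 mm above the table); behind it, 64 mm from its centre and parallel to the line through the left and right discs, runs a low black fence 10 mm thick, its top 42 mm above the table.
- tray: grey square side tray, fixed: 200 x 200 mm, rim 13 mm high and 5 mm thick, floor 5 mm above the table. Origin at the centre of its underside; x and y along its sides. Empty at the start; it has room for the three pots, 96 mm apart. It stands to the left or to the right of the rack.
- board_spot (a point): white round disc (72 mm in diameter) on the brown wooden work board, on the other side of the rack from the tray; the board is fixed. Point: centre of the disc's top face, 12 mm above the table. The board is 150 mm (x) by 200 mm (y), from 75 mm on the +y side of this point to 125 mm on its -y side; a small loose brush lies along the board's x, 95 mm to the -y side.
Not all that is in view belongs to the job. Of the things shaped like the part that bears green_pot_center, the green one is meant.

How it is judged:
By the outcome, as a careful person would: the job done as asked, in the order asked, and still so for the second after the job is handed in, with the robot touching nothing.
It also fails if it takes over 131 s, if anything falls off the work surface, if the arm or the gripper's body presses on something with over 40 N, if the wrist force passes 120 N, or if a joint passes its speed limit or range.

### The arm

A 6-joint arm with a two-finger parallel gripper is mounted at the origin on the work surface. World frame = base frame: x ahead of the robot, y to its left, z up, the work surface at z = 0. Lengths are in m, angles in rad, forces in N, time in s.
With the tool pointing down it reaches from about 0.275 to 1 m from the base axis. Payload 8.4 kg.
Tool frame: the origin (TCP) lies midway between the tips of the shut fingers; the grasp point (between the pads) lies 19 mm behind it; z points along the fingers, y is the direction in which the jaws open and shut (so a half turn about z gives the same grasp; the last joint's range is limited). The gripper opens to 85 mm and grips with 20 to 120 N. Pads are 22 mm wide; open, the fingers measure 114 mm over their backs; the gripper's body (76 mm by 85 mm) begins 54 mm behind the grasp point. The pads swing forward as they close: fully open they stand 13 mm farther back than shut.
Start: joints at [1.166, 0.353, 1.633, -0, 1.155, -0.002], TCP at [0.245, 0.575, 0.231] pointing down, gripper open.
Joint ranges: [-2.63, 2.63], [-0.92, 2.1], [0.06, 2.66], [-1.3, 4.44], [0, 2.69], [-3.02, 3.02]. Speed limits (rad/s): [2.22, 2.22, 2.79, 3.14, 3.14, 3.14].

### API

Orientations are given as a 3x3 rotation matrix whose columns are the frame's x, y, z axes.
In Python, from cell import env, snapshot, search_frame, masks_of gives the robot as it stands. The module is installed in compiled form; this text tells all that it offers.
- The arm moves only by the tool arm_command, never from a script. Its argument "rows" is a list that holds one entry, the list of rows, each a list of 7 numbers: the shift along the tool's x, y, z in m, then the turn, a rotation vector about the tool's x, y, z in rad, then the finger opening in m, from 0 to 0.0854. In form: [[[tx, ty, tz, wx, wy, wz, gripper], ...]]. A call has 1 to 10 rows; each row is the pose to reach, as a shift and turn from the pose commanded when the call began, along the tool's axes at that moment; what a row does not reach only later rows make up. A row lasts 1/12 s, in which the tool goes at most 41.7 mm and 7.16 degrees, less where a joint would pass 70% of its speed; a pose out of reach is approached as far as the arm can. A call with a gripper value outside its range is refused whole. The fingers move at their own pace and stop on an object; "squeeze" is the grip in N (left out, the last holds). Time passes only in rows, so rows that repeat a pose let the fingers close. It gives the time, the measured TCP pose, the force and the opening at its end, in the units of the state.
- env.get_state(): the state, without advancing time (a new reading comes with each control period).
- snapshot(name): name is "side" or "top" or "wrist"; returns a dict with "img" (400x640x3 uint8, red, green, blue), "range_z" (400x640 float32, m along the optical axis (not along the pixel's ray), 0 where there is no reading), "intrinsics" (3x3 intrinsics, pixels), "k1" (the pictures are not rectified: a ray, as slopes to the right and down, at radius r is drawn at 1 + k1 r^2 times it, then the intrinsics apply), "rvec" (rotation vector, rad) and "tvec" (3), from world to camera coordinates, as OpenCV has them. Camera axes: x right, y down, z forward; pixel columns grow to the right and rows downward; lengths in m; the calibration is good to about 2 mm. A picture is of the moment at which its call begins.
- env.finish_job(): hands the job in, once; it reports no verdict.
Trained networks look in a picture, given as the dict that the camera call returned (one of the last four; its "shot" number tells which), for a name from the list of things; names that differ only in an ending like _2 or _b are one class to them, and where a whole thing is asked for, a point or a joint stands for the part that bears it (a point fixed in the world has none). Each returns a list of dicts, best first, with "p" (0 to 1); they miss things now and then, are a little off and sometimes report something else, mostly with a low value. They report only what shows in the picture. A call takes as long as a camera call. They do not tell look-alikes from the thing itself.
- search_frame(picture, thing): "pixel" ([column, row] in pixels, amid what is visible of it).
- masks_of(picture, thing): "mask" (400x640 bool, what is visible of it) and "pixel" ([column, row] in pixels, amid what is visible of it).
The state is a dict: "time": time; "qpos": joint angles; "joint_vel": joint speeds; "joint_torque": joint torques, N m; "position": TCP position; "eef_rot": TCP orientation; "contact_force": force on the tool from outside, world axes, zero at the start; "torque": the same for the moment, N m; "gripper_width": finger opening in m.
Only numpy, scipy, OpenCV 4.12 (cv2) and the standard library are available. Lean on these libraries where they do the work, as an engineer would, in place of code of your own. Each camera call takes 0.05 s, during which the arm holds its last target.

## Working session

There is one attempt and no reset: what is moved stays moved. The work goes in short steps, Python scripts to look and compute and a tool call to move; the robot and the scene stay as the last step left them, time stands still between calls to the robot, and variables do not carry over. Pictures are saved under pics/ and viewed, and the job is handed in when it is done.

Besides the shell and the picture viewer there is one more tool, called after ">>>" as name(argument=value, ...) on one line, values as JSON. arm_command: Moves the arm, as the interface text tells. Its arguments: {"type":"object","properties":{"rows":{"type":"array"},"squeeze":{"type":"number"}},"required":["rows"]}

```bash
mkdir -p pics
cat > h.py <<'E'
import numpy as np, cv2
from cell import env, snapshot, search_frame, masks_of
def save(s,n): cv2.imwrite(f'pics/{n}.png', s['img'][:,:,::-1])
def pts(s, uv):
    """pixels (N,2)-> world points using range_z"""
    uv=np.atleast_2d(np.array(uv,float)); z=np.array([s['range_z'][int(round(v)),int(round(u))] for u,v in uv])
    return ray_z(s,uv,z)
def slopes(s,uv):
    K=np.array(s['intrinsics']);uv=np.atleast_2d(np.array(uv,float))
    d=np.stack([(uv[:,0]-K[0,2])/K[0,0],(uv[:,1]-K[1,2])/K[1,1]],1)
    x=d.copy()
    for _ in range(20):
        r2=(x**2).sum(1,keepdims=True); x=d/(1+s['k1']*r2)
    return x
def RT(s):
    R=cv2.Rodrigues(np.array(s['rvec'],float))[0]; return R,np.array(s['tvec'],float).ravel()
def ray_z(s,uv,z):
    x=slopes(s,uv);P=np.c_[x,np.ones(len(x))]*np.asarray(z)[:,None]
    R,t=RT(s);return (P-t)@R
def on_plane(s,uv,h):
    x=slopes(s,uv);R,t=RT(s);d=np.c_[x,np.ones(len(x))]@R;c=-R.T@t
    return c+d*((h-c[2])/d[:,2])[:,None]
E
python3 - <<'E'
from h import *
st=env.get_state();print({k:np.round(v,4).tolist() for k,v in st.items()})
for n in ['side','top','wrist']:
    s=snapshot(n);save(s,n+'0');R,t=RT(s);print(n,(-R.T@t).round(3),R[2].round(2))
E
```

```text
{'time': 0.0, 'qpos': [1.1656, 0.3536, 1.6341, 0.0, 1.1552, -0.0024], 'joint_vel': [-0.0, 0.0001, 0.0015, 0.0015, -0.0008, 0.0005], 'joint_torque': [-0.0001, -60.525, -34.2075, -0.0001, 0.0094, 0.0], 'position': [0.2448, 0.5745, 0.2306], 'eef_rot': [[-0.92, 0.392, -0.0005], [0.392, 0.92, -0.0013], [0.0, -0.0014, -1.0]], 'contact_force': [-0.1777, -0.2545, -0.9959], 'torque': [0.0143, 0.0148, -0.0269], 'gripper_width': 0.0857}
side [-0.063  0.54   0.525] [ 0.64 -0.57 -0.52]
top [ 3.280e-01 -1.000e-03  1.036e+00] [ 0.2   0.01 -0.98]
wrist [0.18  0.602 0.373] [ 0.26 -0.11 -0.96]
```

View pics/top0.png

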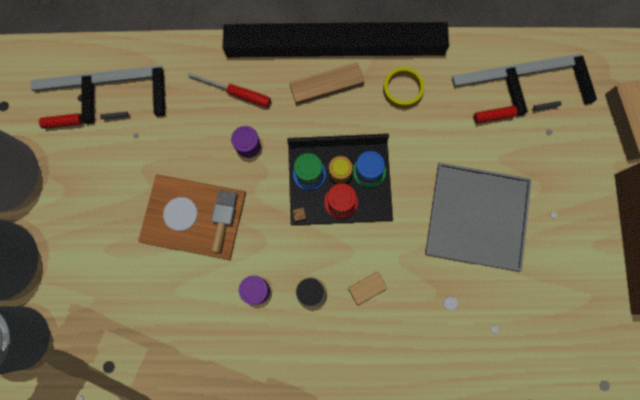

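View pics/side0.png

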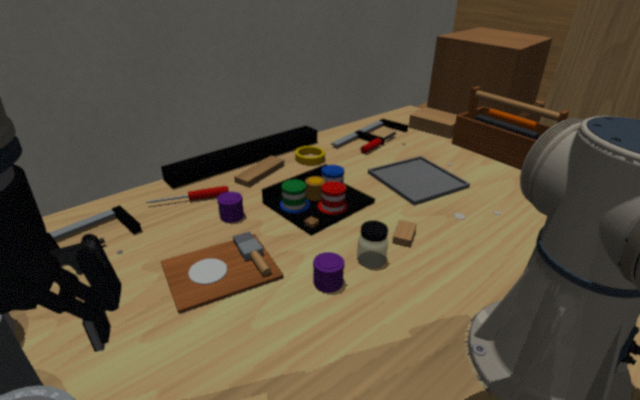

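View pics/wrist0.png

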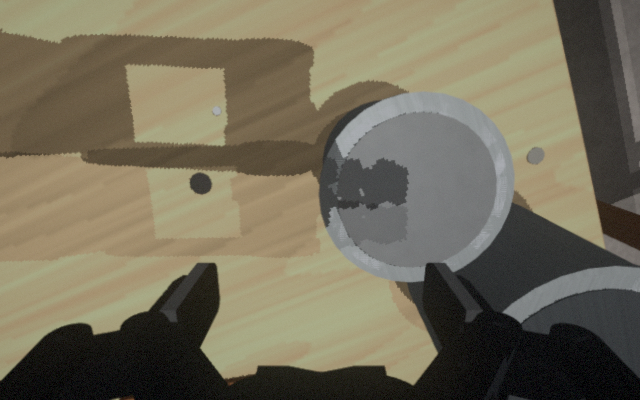

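```bash
cat > m.py <<'E'
from h import *
names=['red_pot_center','blue_pot_center','green_pot_center','gold_tin_center','red_spot','blue_spot','green_spot','tray','board_spot']
for cam in ['top','side']:
    s=snapshot(cam)
    for n in names:
        for r in search_frame(s,n)[:3]:
            print(cam,n,round(r['p'],2),np.round(r['pixel'],1),pts(s,[r['pixel']]).round(4)[0])
E
python3 m.py
```

```text
top red_pot_center 0.98 [340.6 199.8] [ 0.5345 -0.0274  0.0671]
top blue_pot_center 0.6 [370.8 164.6] [ 0.6077 -0.0898  0.0644]
top green_pot_center 0.8 [254.4 290.5] [0.3569 0.1434 0.0532]
top green_pot_center 0.67 [244.2 137.9] [0.6725 0.1723 0.0489]
top green_pot_center 0.57 [308.4 170.7] [0.5947 0.0369 0.0687]
top gold_tin_center 0.91 [341.4 168.7] [ 0.6026 -0.0303  0.0536]
top red_spot 0.55 [335.4 210.7] [ 0.5158 -0.0171  0.0488]
top blue_spot 0.74 [369.1 165.4] [ 0.6052 -0.0861  0.0675]
top blue_spot 0.67 [316.2 184.3] [0.5797 0.0225 0.0142]
top green_spot 0.72 [369.9 183.4] [ 0.5794 -0.091   0.0199]
top green_spot 0.65 [308.  171.2] [0.5937 0.0377 0.0685]
top tray 0.82 [480.9 217.9] [ 0.5061 -0.3249  0.0063]
top tray 0.69 [186.5 219.5] [0.5071 0.2973 0.0076]
top tray 0.65 [367.9 166.3] [ 0.6039 -0.0838  0.0652]
top board_spot 0.87 [184.7 217.2] [0.5111 0.2998 0.013 ]
side red_pot_center 0.9 [335.4 195.9] [ 0.5149 -0.0122  0.0569]
side blue_pot_center 0.68 [333.8 172.9] [ 0.5876 -0.0727  0.0672]
side green_pot_center 0.87 [295.4 194.3] [0.5779 0.0543 0.0567]
side green_pot_center 0.82 [327.4 272.1] [0.3361 0.1697 0.0506]
side green_pot_center 0.58 [230.2 207.7] [0.6447 0.1874 0.04  ]
side gold_tin_center 0.57 [313.4 187.9] [ 0.5922 -0.0113  0.0442]
side red_spot 0.55 [330.5 213.4] [ 0.5168 -0.0008  0.0131]
side blue_spot 0.49 [295.5 209.3] [0.5794 0.0535 0.0149]
side tray 0.79 [415.5 179.3] [ 0.5058 -0.3059  0.0064]
side board_spot 0.76 [210.5 276.8] [0.496  0.3179 0.0119]
```

```bash
cat > go.py <<'E'
from h import *
from scipy.spatial.transform import Rotation as Ro
def Rdown(yaw_y):
    """tool z down; yaw_y = angle of tool y axis in world (deg)"""
    a=np.deg2rad(yaw_y);y=np.array([np.cos(a),np.sin(a),0]);z=np.array([0,0,-1.]);return np.stack([np.cross(y,z),y,z],1)
def rel(p,yaw):
    st=env.get_state();P=np.array(st['position']);R=np.array(st['eef_rot'])
    Rt=Rdown(yaw)
    d=R.T@(np.array(p)-P);w=Ro.from_matrix(R.T@Rt).as_rotvec()
    print('t',round(st['time'],2),'pos',P.round(4),'yawy',np.rad2deg(np.arctan2(R[1,1],R[0,1])).round(2),'w',round(float(st['gripper_width']),4),'F',np.round(st['contact_force'],1)); print('rel',d.round(4),w.round(4))
if __name__=='__main__':
    import sys; a=[float(v) for v in sys.argv[1:]]; rel(a[:3],a[3])
E
python3 go.py 0.54 -0.03 0.27 90
```

```text
t 1.15 pos [0.245  0.575  0.2313] yawy 66.92 w 0.0856 F [ 0.4 -0.2  0.5]
rel [-0.5086 -0.4409 -0.0387] [-0.      0.     -0.4028]
```

>>> arm_command(rows=[[[-0.509,-0.441,-0.039,0,0,-0.403,0.085],[-0.509,-0.441,-0.039,0,0,-0.403,0.085],[-0.509,-0.441,-0.039,0,0,-0.403,0.085],[-0.509,-0.441,-0.039,0,0,-0.403,0.085],[-0.509,-0.441,-0.039,0,0,-0.403,0.085],[-0.509,-0.441,-0.039,0,0,-0.403,0.085],[-0.509,-0.441,-0.039,0,0,-0.403,0.085],[-0.509,-0.441,-0.039,0,0,-0.403,0.085],[-0.509,-0.441,-0.039,0,0,-0.403,0.085],[-0.509,-0.441,-0.039,0,0,-0.403,0.085]]])

```text
time: 1.98
position: [0.4276, 0.2001, 0.2558]
eef_rot: [[-1.0, -0.0, 0.001], [-0.0, 1.0, 0.0], [-0.001, 0.0, -1.0]]
contact_force: [1.4, 0.0, 0.8]
gripper_width: 0.0853
```

```bash
python3 go.py 0.54 -0.03 0.27 90
```

```text
t 1.98 pos [0.4276 0.2001 0.2558] yawy 90.02 w 0.0853 F [1.4 0.  0.8]
rel [-0.1124 -0.2301 -0.0142] [0.0003 0.0007 0.0004]
```

>>> arm_command(rows=[[[-0.11,-0.23,-0.014,0,0,0,0.085],[-0.11,-0.23,-0.014,0,0,0,0.085],[-0.11,-0.23,-0.014,0,0,0,0.085],[-0.11,-0.23,-0.014,0,0,0,0.085],[-0.11,-0.23,-0.014,0,0,0,0.085],[-0.11,-0.23,-0.014,0,0,0,0.085],[-0.11,-0.23,-0.014,0,0,0,0.085],[-0.11,-0.23,-0.014,0,0,0,0.085]]])

```text
time: 2.65
position: [0.538, -0.0303, 0.2694]
eef_rot: [[-1.0, 0.003, 0.0], [0.003, 1.0, -0.0], [-0.0, -0.0, -1.0]]
contact_force: [-0.6, 0.9, -0.9]
gripper_width: 0.0849
```

```bash
cat > seg.py <<'E'
from h import *
# colour segmentation -> world circle fits at given plane height
def hsv(s): return cv2.cvtColor(s['img'],cv2.COLOR_RGB2HSV)
HUE={'red':[(0,8),(172,180)],'blue':[(100,122)],'green':[(55,90)],'gold':[(20,32)]}
def cmask(s,c,smin=110,vmin=40):
    h=hsv(s);m=np.zeros(h.shape[:2],bool)
    for a,b in HUE[c]: m|=(h[...,0]>=a)&(h[...,0]<=b)
    return m&(h[...,1]>=smin)&(h[...,2]>=vmin)
def allpts(s):
    v,u=np.mgrid[0:400,0:640];uv=np.stack([u.ravel(),v.ravel()],1);return ray_z(s,uv,s['range_z'].ravel()).reshape(400,640,3)
def lids(s,c,zlo,zhi,lo,hi):
    W=allpts(s);m=cmask(s,c)&(W[...,2]>zlo)&(W[...,2]<zhi)&(W[...,0]>lo[0])&(W[...,0]<hi[0])&(W[...,1]>lo[1])&(W[...,1]<hi[1])
    n,l,stt,ct=cv2.connectedComponentsWithStats(m.astype(np.uint8))
    if n<2:return None
    k=1+np.argmax(stt[1:,4]);mm=(l==k);P=W[mm]
    zt=np.median(P[:,2]); top=mm&(abs(W[...,2]-zt)<.006)
    v,u=np.nonzero(top);Q=on_plane(s,np.c_[u,v],zt)[:,:2]
    (cx,cy),r=cv2.minEnclosingCircle(Q.astype(np.float32))
    return dict(c=np.round([cx,cy],4),r=round(r,4),z=round(float(zt),4),mean=Q.mean(0).round(4),n=len(Q))
E
python3 - <<'E'
from seg import *
for cam in ['top','wrist']:
    s=snapshot(cam);save(s,cam+'1');
    np.savez('pics/'+cam+'1.npz',**s)
    for c in HUE: print(cam,c,lids(s,c,.045,.08,(.4,-.15),(.7,.1)))
E
```

```text
top red {'c': array([ 0.5588, -0.0296]), 'r': 0.0212, 'z': 0.0664, 'mean': array([ 0.5611, -0.0296]), 'n': 103}
top blue {'c': array([ 0.5948, -0.0877]), 'r': 0.0244, 'z': 0.0663, 'mean': array([ 0.5895, -0.084 ]), 'n': 160}
top green {'c': array([0.5907, 0.0324]), 'r': 0.0175, 'z': 0.0663, 'mean': array([0.5879, 0.034 ]), 'n': 120}
top gold {'c': array([ 0.5961, -0.0252]), 'r': 0.0218, 'z': 0.0558, 'mean': array([ 0.5935, -0.0229]), 'n': 133}
wrist red {'c': array([ 0.5379, -0.0292]), 'r': 0.0289, 'z': 0.0673, 'mean': array([ 0.5375, -0.0292]), 'n': 2471}
wrist blue {'c': array([ 0.6048, -0.0884]), 'r': 0.0296, 'z': 0.0673, 'mean': array([ 0.6047, -0.088 ]), 'n': 2152}
wrist green {'c': array([0.6022, 0.0376]), 'r': 0.0294, 'z': 0.0673, 'mean': array([0.6017, 0.0381]), 'n': 2101}
wrist gold {'c': array([ 0.6041, -0.0271]), 'r': 0.0229, 'z': 0.0566, 'mean': array([ 0.6039, -0.0264]), 'n': 1005}
```

View pics/wrist1.png

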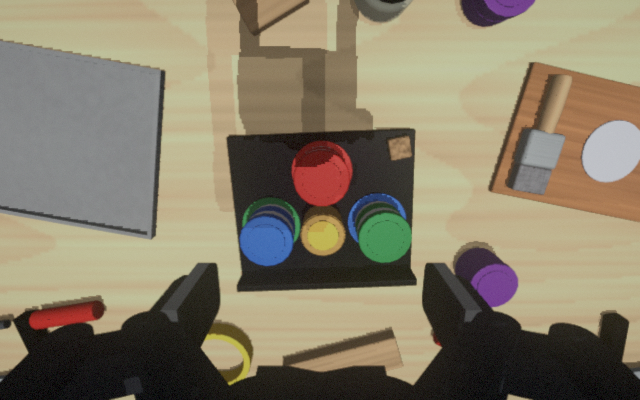

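Run:
```python
from seg import *
for cam in ['top','wrist']:
    s=dict(np.load(f'pics/{cam}1.npz'));W=allpts(s);h=hsv(s)
    # white disc
    m=(h[...,1]<60)&(h[...,2]>130)&(abs(W[...,2]-.012)<.008)&(abs(W[...,0]-.51)<.07)&(abs(W[...,1]-.31)<.07)
    v,u=np.nonzero(m);z=np.median(W[m][:,2]);Q=on_plane(s,np.c_[u,v],z);print(cam,'disc',len(Q),z.round(4),Q.mean(0).round(4),cv2.minEnclosingCircle(Q[:,:2].astype(np.float32)))
    # tray
    m=(h[...,1]<60)&(W[...,2]>-.0)&(W[...,2]<.02)&(abs(W[...,0]-.51)<.16)&(abs(W[...,1]+.32)<.16)
    n,l,st,ct=cv2.connectedComponentsWithStats(m.astype(np.uint8));k=1+np.argmax(st[1:,4]);m=l==k
    v,u=np.nonzero(m);print('touch border',u.min(),u.max(),v.min(),v.max());P=W[m];z=np.median(P[:,2]);Q=on_plane(s,np.c_[u,v],z);print(z,cv2.minAreaRect(Q[:,:2].astype(np.float32)),len(Q))
s=dict(np.load('pics/wrist1.npz'));W=allpts(s)
m=(W[...,2]>.008)&(W[...,2]<.016)&(abs(W[...,0]-.56)<.12)&(abs(W[...,1]+.027)<.12)
v,u=np.nonzero(m);print(cv2.minAreaRect(W[m][:,:2].astype(np.float32)))
for c in ['red','blue','green']:
    m2=cmask(s,c,80,25)&(W[...,2]>.008)&(W[...,2]<.021)&(abs(W[...,0]-.58)<.1)&(abs(W[...,1]+.027)<.12)
    P=W[m2];print(c,len(P),np.median(P[:,2]).round(4),P.min(0).round(4),P.max(0).round(4))
```

```text
top disc 896 0.0113 [0.5196 0.3117 0.0113] ((0.5196071863174438, 0.3110904097557068), 0.03665614128112793)
touch border 449 531 164 270
0.00480999632095182 ((0.5090325474739075, -0.33408430218696594), (0.17947475612163544, 0.20369336009025574), 79.49433898925781) 7024
wrist disc 2886 0.0118 [0.5173 0.3102 0.0118] ((0.521338701248169, 0.29498291015625), 0.05126495659351349)
touch border 0 220 21 267
0.00520123852291583 ((0.5215620398521423, -0.2954219579696655), (0.274058997631073, 0.29242751002311707), 89.97649383544922) 36523
((0.5826001763343811, -0.02720000594854355), (0.17397579550743103, 0.21674050390720367), 2.187011957168579)
red 876 0.0142 [ 0.4952 -0.0927  0.0094] [0.6651 0.0151 0.021 ]
blue 779 0.0148 [ 0.5664 -0.131   0.0103] [0.6625 0.0739 0.018 ]
green 589 0.015 [ 0.5711 -0.1255  0.0103] [0.6574 0.0807 0.0182]
```

```bash
python3 - <<'E'
from seg import *
s=dict(np.load('pics/top1.npz'))
Q=on_plane(s,[(440,164),(531,179),(521,270),(427,255)],.013);print(Q.round(4),Q.mean(0))
E
python3 go.py 0.538 -0.0292 0.10 91.3
```

```text
[[ 0.6228 -0.2429  0.013 ]
 [ 0.5883 -0.4364  0.013 ]
 [ 0.3954 -0.3987  0.013 ]
 [ 0.4281 -0.2058  0.013 ]] [ 0.50863197 -0.32095297  0.013     ]
t 2.75 pos [ 0.5367 -0.0278  0.2691] yawy 89.96 w 0.0848 F [ 0.3  0.  -0.2]
rel [-0.0015 -0.0015  0.1691] [ 0.0005 -0.0008 -0.0234]
```

>>> arm_command(rows=[[[-0.0015,-0.0015,0.16,0,0,-0.0234,0.085],[-0.0015,-0.0015,0.16,0,0,-0.0234,0.085],[-0.0015,-0.0015,0.16,0,0,-0.0234,0.085],[-0.0015,-0.0015,0.16,0,0,-0.0234,0.085],[-0.0015,-0.0015,0.19,0,0,-0.0234,0.085],[-0.0015,-0.0015,0.22,0,0,-0.0234,0.085],[-0.0015,-0.0015,0.245,0,0,-0.0234,0.085],[-0.0015,-0.0015,0.251,0,0,-0.0234,0.085],[-0.0015,-0.0015,0.251,0,0,-0.0234,0.085],[-0.0015,-0.0015,0.251,0,0,-0.0234,0.085]]], squeeze=50)

```text
time: 3.58
position: [0.5388, -0.0286, 0.0191]
eef_rot: [[-1.0, -0.025, 0.0], [-0.025, 1.0, 0.0], [-0.0, 0.0, -1.0]]
contact_force: [1.1, 0.6, -0.1]
gripper_width: 0.0855
```

```bash
python3 - <<'E'
from h import *
s=snapshot('wrist');save(s,'w2')
s=snapshot('side');save(s,'s2')
E
python3 go.py 0.538 -0.0292 0.018 91.3
```

```text
t 3.68 pos [ 0.5399 -0.0291  0.0201] yawy 91.39 w 0.085 F [-0.4  0.6  0.4]
rel [ 0.0019 -0.0001  0.0021] [-0.0002  0.0027  0.0016]
```

View pics/w2.png

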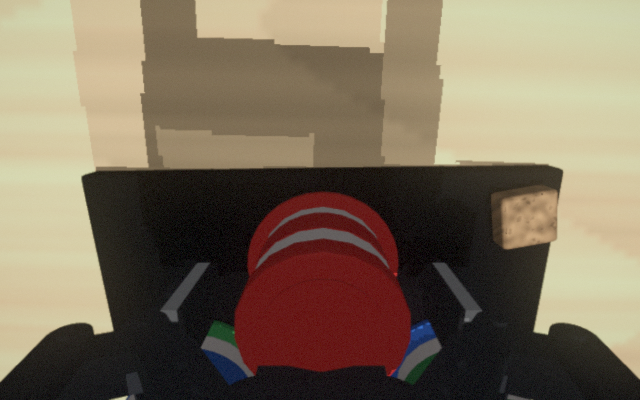

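View pics/s2.png

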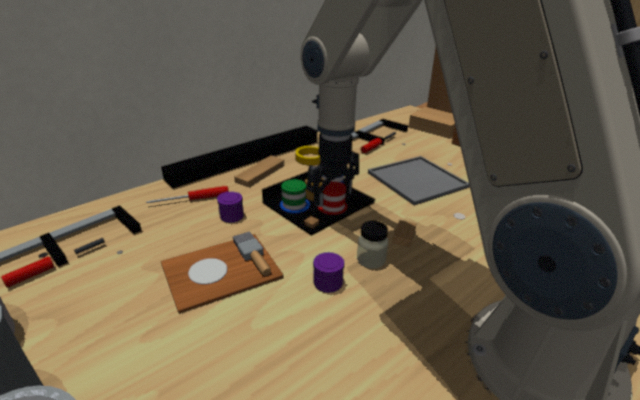

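>>> arm_command(rows=[[[0,0,0,0,0,0,0.05],[0,0,0,0,0,0,0.05],[0,0,0,0,0,0,0.05],[0,0,0,0,0,0,0.05],[0,0,0,0,0,0,0.05],[0,0,0,0,0,0,0.05],[0,0,0,0,0,0,0.05],[0,0,0,0,0,0,0.05]]], squeeze=50)

```text
time: 4.35
position: [0.5394, -0.0295, 0.0199]
eef_rot: [[-1.0, -0.023, 0.002], [-0.023, 1.0, 0.0], [-0.002, 0.0, -1.0]]
contact_force: [-2.4, 1.6, 11.5]
gripper_width: 0.056
```

```bash
python3 - <<'E'
from h import *
s=snapshot('wrist');save(s,'w3')
E
python3 go.py 0.547 -0.377 0.15 79.5
```

```text
t 4.4 pos [ 0.5394 -0.0295  0.0198] yawy 91.34 w 0.0563 F [-2.   1.6 12.5]
rel [ 3.000e-04 -3.476e-01 -1.302e-01] [2.000e-04 1.900e-03 2.066e-01]
```

View pics/w3.png

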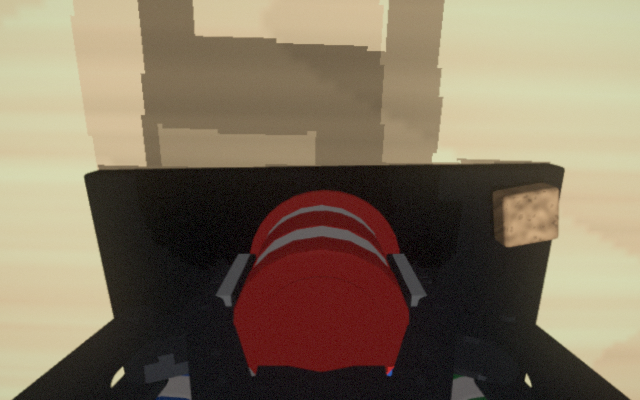

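>>> arm_command(rows=[[[0,0,-0.02,0,0,0,0.05],[0,0,-0.05,0,0,0,0.05],[0,0,-0.085,0,0,0,0.05],[0,-0.02,-0.11,0,0,0,0.05],[0,-0.05,-0.11,0,0,0.05,0.05],[0,-0.085,-0.11,0,0,0.12,0.05],[0,-0.125,-0.11,0,0,0.207,0.05],[0,-0.165,-0.11,0,0,0.207,0.05],[0,-0.205,-0.11,0,0,0.207,0.05],[0,-0.245,-0.11,0,0,0.207,0.05]]])

```text
time: 5.23
position: [0.5438, -0.2764, 0.1286]
eef_rot: [[-0.983, 0.183, 0.0], [0.183, 0.983, 0.0], [-0.0, 0.0, -1.0]]
contact_force: [0.9, 0.5, -2.0]
gripper_width: 0.0563
```

```bash
python3 go.py 0.547 -0.377 0.12 79.5
```

```text
t 5.23 pos [ 0.5438 -0.2764  0.1286] yawy 79.48 w 0.0563 F [ 0.9  0.5 -2. ]
rel [-0.0215 -0.0983  0.0086] [ 0.      0.     -0.0003]
```

>>> arm_command(rows=[[[-0.008,-0.035,0.0,0,0,0,0.05],[-0.015,-0.068,0.0,0,0,0,0.05],[-0.0205,-0.09,0.01,0,0,0,0.05],[-0.0215,-0.098,0.03,0,0,0,0.05],[-0.0215,-0.098,0.06,0,0,0,0.05],[-0.0215,-0.098,0.08,0,0,0,0.05],[-0.0215,-0.098,0.085,0,0,0,0.05],[-0.0215,-0.098,0.085,0,0,0,0.05]]])

```text
time: 5.9
position: [0.5463, -0.3739, 0.0417]
eef_rot: [[-0.983, 0.183, -0.003], [0.183, 0.983, 0.002], [0.003, 0.002, -1.0]]
contact_force: [-0.5, 0.1, -3.3]
gripper_width: 0.0557
```

```bash
python3 - <<'E'
from seg import *
s=snapshot('wrist');save(s,'w4')
s=snapshot('top');save(s,'t4')
E
python3 go.py 0.547 -0.377 0.01 79.5
```

```text
t 6.0 pos [ 0.5482 -0.375   0.0444] yawy 79.5 w 0.0559 F [ 0.2  0.2 -2.9]
rel [ 0.0008 -0.0022  0.0344] [-0.0004  0.0009 -0.    ]
```

View pics/w4.png

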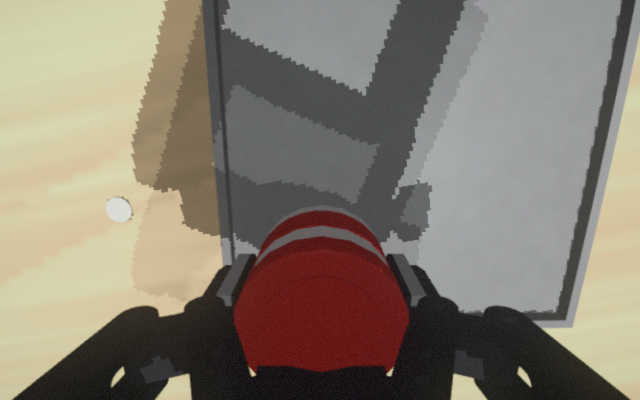

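View pics/t4.png

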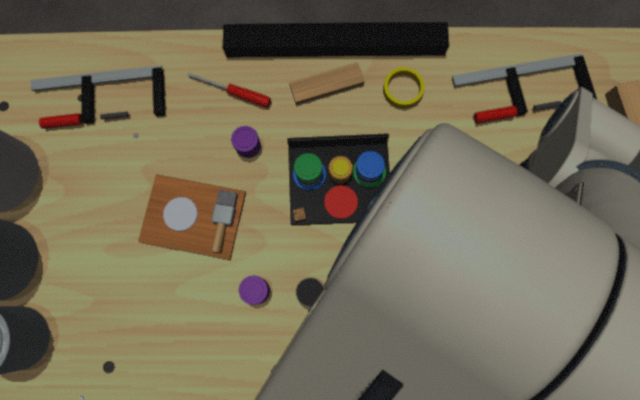

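>>> arm_command(rows=[[[0,0.001,0.015,0,0,0,0.05],[0,0.001,0.027,0,0,0,0.05],[0,0.001,0.031,0,0,0,0.05],[0,0.001,0.033,0,0,0,0.05],[0,0.001,0.033,0,0,0,0.05]]])

```text
time: 6.42
position: [0.5478, -0.3737, 0.0104]
eef_rot: [[-0.983, 0.182, -0.0], [0.182, 0.983, 0.0], [0.0, 0.0, -1.0]]
contact_force: [-0.7, -0.5, -2.0]
gripper_width: 0.0559
```

>>> arm_command(rows=[[[0,0,0.001,0,0,0,0.05],[0,0,0.0015,0,0,0,0.058],[0,0,0.0015,0,0,0,0.07],[0,0,0.0015,0,0,0,0.07],[0,0,0.0015,0,0,0,0.07],[0,0,-0.01,0,0,0,0.07],[0,0,-0.04,0,0,0,0.07],[0,0,-0.08,0,0,0,0.07],[0,0,-0.12,0,0,0,0.07],[0,0,-0.16,0,0,0,0.07]]])

```text
time: 7.25
position: [0.5476, -0.3736, 0.173]
eef_rot: [[-0.983, 0.182, 0.0], [0.182, 0.983, -0.0], [-0.0, -0.0, -1.0]]
contact_force: [1.1, -0.2, -0.6]
gripper_width: 0.0703
```

```bash
python3 - <<'E'
from seg import *
s=snapshot('wrist');save(s,'w5')
print(lids(s,'red',.04,.08,(.4,-.5),(.7,-.15)))
E
python3 go.py 0.605 -0.0884 0.15 1.3;python3 go.py 0.605 -0.0884 0.15 181.3
```

```text
{'c': array([ 0.5467, -0.3745]), 'r': 0.029, 'z': 0.0574, 'mean': array([ 0.5462, -0.3743]), 'n': 4122}
t 7.3 pos [ 0.5512 -0.3761  0.1821] yawy 79.49 w 0.0698 F [ 3.8 -2.9  5.7]
rel [-0.      0.2928  0.0307] [0.0033 0.0122 1.3646]
t 7.3 pos [ 0.5512 -0.3761  0.1821] yawy 79.49 w 0.0698 F [ 3.8 -2.9  5.7]
rel [-0.      0.2928  0.0307] [-0.0129  0.0035 -1.7769]
```

View pics/w5.png

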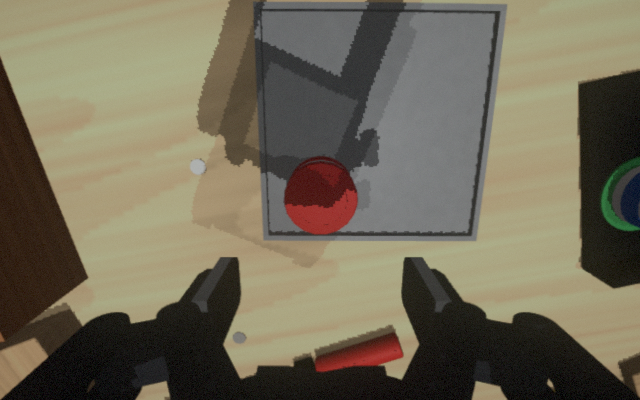

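>>> arm_command(rows=[[[0,0.03,0.005,0,0,0.12,0.07],[0,0.06,0.01,0,0,0.24,0.07],[0,0.09,0.01,0,0,0.36,0.07],[0,0.12,0.01,0,0,0.48,0.07],[0,0.15,0.01,0,0,0.6,0.07],[0,0.18,0.01,0,0,0.72,0.07],[0,0.21,0.01,0,0,0.84,0.07],[0,0.24,0.01,0,0,0.96,0.07],[0,0.27,0.01,0,0,1.08,0.07],[0,0.285,0.01,0,0,1.2,0.07]]])

```text
time: 8.13
position: [0.6003, -0.0905, 0.1612]
eef_rot: [[-0.182, 0.983, 0.001], [0.983, 0.182, 0.001], [0.0, 0.001, -1.0]]
contact_force: [-1.2, -1.1, 0.1]
gripper_width: 0.0698
```

```bash
python3 go.py 0.605 -0.0884 0.13 1.3
```

```text
t 8.13 pos [ 0.6003 -0.0905  0.1612] yawy 10.47 w 0.0698 F [-1.2 -1.1  0.1]
rel [0.0012 0.005  0.0312] [ 0.0011 -0.0006  0.16  ]
```

>>> arm_command(rows=[[[0.001,0.005,0.02,0,0,0.1,0.07],[0.001,0.005,0.03,0,0,0.16,0.07],[0.001,0.005,0.03,0,0,0.16,0.07],[0.001,0.005,0.03,0,0,0.16,0.07]]])

```text
time: 8.47
position: [0.6043, -0.0915, 0.1306]
eef_rot: [[-0.03, 1.0, -0.001], [1.0, 0.03, 0.0], [0.0, -0.001, -1.0]]
contact_force: [-0.4, 0.6, -0.6]
gripper_width: 0.0701
```

```bash
python3 - <<'E'
from seg import *
s=snapshot('wrist');save(s,'w6')
for c in HUE: print(c,lids(s,c,.04,.08,(.4,-.15),(.7,.15)))
s=snapshot('top');save(s,'t6')
E
python3 go.py 0.605 -0.0884 0.019 1.3
```

```text
red None
blue {'c': array([ 0.6063, -0.0868]), 'r': 0.0288, 'z': 0.0675, 'mean': array([ 0.6064, -0.086 ]), 'n': 6209}
green {'c': array([0.6036, 0.0318]), 'r': 0.0275, 'z': 0.0673, 'mean': array([0.6036, 0.0233]), 'n': 3680}
gold {'c': array([ 0.6038, -0.0272]), 'r': 0.0243, 'z': 0.0565, 'mean': array([ 0.6043, -0.0268]), 'n': 4920}
t 8.57 pos [ 0.605  -0.092   0.1314] yawy 1.67 w 0.0701 F [-0.4  0.3 -0.1]
rel [ 0.0036 -0.      0.1124] [0.0012 0.0002 0.0064]
```

View pics/w6.png

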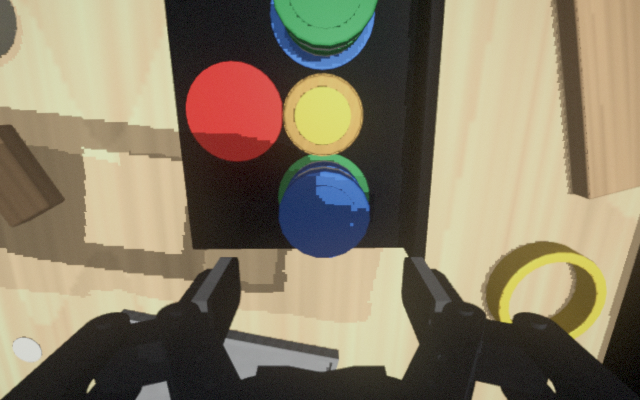

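>>> arm_command(rows=[[[0.004,0.001,0.03,0,0,0.006,0.07],[0.004,0.001,0.06,0,0,0.006,0.07],[0.004,0.001,0.085,0,0,0.006,0.07],[0.004,0.001,0.105,0,0,0.006,0.07],[0.004,0.001,0.111,0,0,0.006,0.07],[0.004,0.001,0.1115,0,0,0.006,0.07],[0.004,0.001,0.1115,0,0,0.006,0.05],[0.004,0.001,0.1115,0,0,0.006,0.05],[0.004,0.001,0.1115,0,0,0.006,0.05],[0.004,0.001,0.1115,0,0,0.006,0.05]]], squeeze=50)

```text
time: 9.4
position: [0.6065, -0.0878, 0.0203]
eef_rot: [[-0.022, 1.0, 0.002], [1.0, 0.022, -0.0], [-0.001, 0.002, -1.0]]
contact_force: [-0.3, -0.2, 5.3]
gripper_width: 0.0562
```

>>> arm_command(rows=[[[0,0,0,0,0,0,0.05],[0,0,0,0,0,0,0.05],[0,0,0,0,0,0,0.05]]])

```text
time: 9.65
position: [0.6066, -0.0878, 0.0204]
eef_rot: [[-0.022, 1.0, 0.002], [1.0, 0.022, -0.0], [-0.001, 0.002, -1.0]]
contact_force: [-0.8, 0.2, 7.9]
gripper_width: 0.0562
```

```bash
python3 go.py 0.453 -0.359 0.13 -10.5; python3 go.py 0.453 -0.359 0.13 79.5
```

```text
t 9.65 pos [ 0.6066 -0.0878  0.0204] yawy 1.24 w 0.0562 F [-0.8  0.2  7.9]
rel [-0.2678 -0.1592 -0.1099] [0.0025 0.0003 0.2048]
t 9.65 pos [ 0.6066 -0.0878  0.0204] yawy 1.24 w 0.0562 F [-0.8  0.2  7.9]
rel [-0.2678 -0.1592 -0.1099] [ 0.0017  0.0021 -1.366 ]
```

>>> arm_command(rows=[[[0,0,-0.02,0,0,0,0.05],[0,0,-0.05,0,0,0,0.05],[0,0,-0.085,0,0,0,0.05],[-0.02,-0.012,-0.105,0,0,0,0.05],[-0.05,-0.03,-0.11,0,0,0.05,0.05],[-0.083,-0.048,-0.11,0,0,0.1,0.05],[-0.117,-0.068,-0.11,0,0,0.15,0.05],[-0.15,-0.088,-0.11,0,0,0.205,0.05],[-0.185,-0.108,-0.11,0,0,0.205,0.05],[-0.215,-0.126,-0.11,0,0,0.205,0.05]]])

```text
time: 10.48
position: [0.4828, -0.307, 0.1293]
eef_rot: [[0.183, 0.983, 0.0], [0.983, -0.183, -0.001], [-0.0, 0.001, -1.0]]
contact_force: [0.6, -0.4, -2.5]
gripper_width: 0.0562
```

```bash
python3 go.py 0.4577 -0.356 0.12 -10.5
```

```text
t 10.48 pos [ 0.4828 -0.307   0.1293] yawy -10.53 w 0.0562 F [ 0.6 -0.4 -2.5]
rel [-0.0527 -0.0157  0.0093] [ 0.0006  0.0005 -0.0006]
```

>>> arm_command(rows=[[[-0.025,-0.008,0.0,0,0,0,0.05],[-0.045,-0.014,0.01,0,0,0,0.05],[-0.0525,-0.016,0.03,0,0,0,0.05],[-0.0525,-0.016,0.06,0,0,0,0.05],[-0.0525,-0.016,0.085,0,0,0,0.05],[-0.0525,-0.016,0.105,0,0,0,0.05],[-0.0525,-0.016,0.115,0,0,0,0.05],[-0.0525,-0.016,0.118,0,0,0,0.05],[-0.0525,-0.016,0.118,0,0,0,0.05],[-0.0525,-0.016,0.118,0,0,0,0.05]]])

```text
time: 11.32
position: [0.4592, -0.3542, 0.0115]
eef_rot: [[0.182, 0.983, 0.001], [0.983, -0.182, -0.001], [-0.0, 0.001, -1.0]]
contact_force: [0.5, -0.3, -1.7]
gripper_width: 0.0563
```

>>> arm_command(rows=[[[0,0,0.001,0,0,0,0.05],[0,0,0.0015,0,0,0,0.058],[0,0,0.0015,0,0,0,0.07],[0,0,0.0015,0,0,0,0.07],[0,0,0.0015,0,0,0,0.07],[0,0,-0.01,0,0,0,0.07],[0,0,-0.04,0,0,0,0.07],[0,0,-0.08,0,0,0,0.07],[0,0,-0.11,0,0,0,0.07],[0,0,-0.125,0,0,0,0.07]]])

```text
time: 12.15
position: [0.4603, -0.3551, 0.1408]
eef_rot: [[0.183, 0.983, 0.004], [0.983, -0.183, -0.003], [-0.003, 0.005, -1.0]]
contact_force: [0.4, -0.0, 0.0]
gripper_width: 0.0703
```

```bash
python3 - <<'E'
from seg import *
s=snapshot('wrist');save(s,'w7')
for c in ['red','blue']:print(lids(s,c,.04,.08,(.4,-.5),(.7,-.15)))
E
python3 go.py 0.603 0.0376 0.13 1.3
```

```text
{'c': array([ 0.5459, -0.3733]), 'r': 0.03, 'z': 0.0574, 'mean': array([ 0.5466, -0.3724]), 'n': 5230}
{'c': array([ 0.4599, -0.3533]), 'r': 0.0289, 'z': 0.0575, 'mean': array([ 0.4602, -0.3525]), 'n': 5198}
t 12.2 pos [ 0.4611 -0.3557  0.1424] yawy -10.52 w 0.0698 F [ 1.5 -0.3  1.4]
rel [0.4127 0.0677 0.0113] [ 0.0067  0.0044 -0.2062]
```

View pics/w7.png

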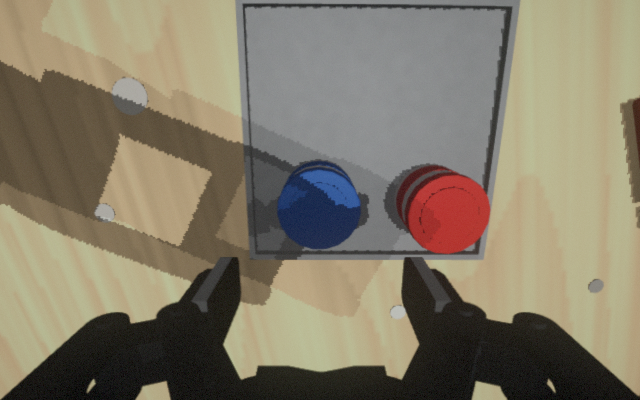

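>>> arm_command(rows=[[[0.03,0.005,0.005,0,0,-0.02,0.07],[0.07,0.012,0.01,0,0,-0.04,0.07],[0.11,0.018,0.01,0,0,-0.06,0.07],[0.15,0.025,0.01,0,0,-0.08,0.07],[0.19,0.031,0.01,0,0,-0.1,0.07],[0.23,0.038,0.01,0,0,-0.13,0.07],[0.27,0.044,0.01,0,0,-0.16,0.07],[0.31,0.051,0.01,0,0,-0.206,0.07],[0.35,0.057,0.01,0,0,-0.206,0.07],[0.38,0.062,0.01,0,0,-0.206,0.07]]])

```text
time: 13.03
position: [0.5897, 0.0114, 0.1264]
eef_rot: [[-0.024, 1.0, 0.001], [1.0, 0.024, 0.0], [0.0, 0.001, -1.0]]
contact_force: [0.4, -0.4, 0.6]
gripper_width: 0.0695
```

>>> arm_command(rows=[[[0.02,0.003,0,0,0,0,0.07],[0.03,0.004,0,0,0,0,0.07],[0.032,-0.001,0,0,0,0,0.07],[0.032,-0.001,0,0,0,0,0.07]]])

```text
time: 13.37
position: [0.5859, 0.0402, 0.1257]
eef_rot: [[-0.023, 1.0, -0.002], [1.0, 0.023, -0.0], [-0.0, -0.002, -1.0]]
contact_force: [-0.6, 0.1, -0.8]
gripper_width: 0.0693
```

```bash
python3 - <<'E'
from seg import *
s=snapshot('wrist');save(s,'w8')
for c in HUE: print(c,lids(s,c,.04,.08,(.4,-.15),(.7,.15)))
E
python3 go.py 0.603 0.0376 0.019 1.3
```

```text
red None
blue {'c': array([0.6227, 0.0599]), 'r': 0.0006, 'z': 0.0605, 'mean': array([0.6227, 0.0599]), 'n': 2}
green {'c': array([0.6027, 0.0401]), 'r': 0.0291, 'z': 0.0675, 'mean': array([0.6028, 0.0407]), 'n': 6391}
gold {'c': array([ 0.6037, -0.0255]), 'r': 0.0245, 'z': 0.0569, 'mean': array([ 0.6047, -0.0278]), 'n': 2285}
t 13.42 pos [0.5863 0.0395 0.1258] yawy 1.29 w 0.07 F [ 0.4 -0.5 -0.1]
rel [-0.0022  0.0168  0.1067] [-0.0011  0.0004 -0.0003]
```

View pics/w8.png

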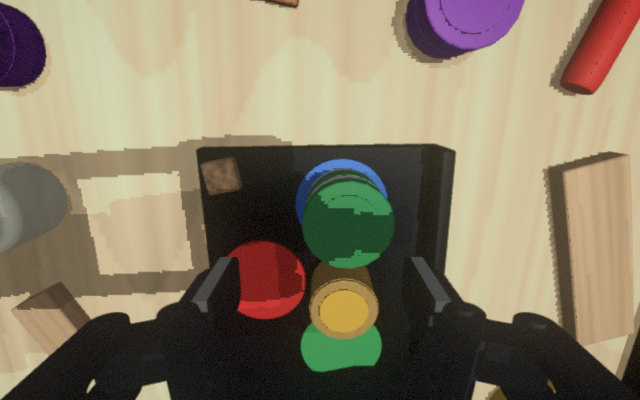

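>>> arm_command(rows=[[[-0.0005,0.012,0.01,0,0,0,0.07],[-0.0005,0.0165,0.035,0,0,0,0.07],[-0.0005,0.0165,0.065,0,0,0,0.07],[-0.0005,0.0165,0.09,0,0,0,0.07],[-0.0005,0.0165,0.102,0,0,0,0.07],[-0.0005,0.0165,0.106,0,0,0,0.07],[-0.0005,0.0165,0.106,0,0,0,0.07],[-0.0005,0.0165,0.106,0,0,0,0.05],[-0.0005,0.0165,0.106,0,0,0,0.05],[-0.0005,0.0165,0.106,0,0,0,0.05]]], squeeze=50)

```text
time: 14.25
position: [0.605, 0.0401, 0.0214]
eef_rot: [[-0.022, 1.0, 0.002], [1.0, 0.022, 0.0], [-0.0, 0.002, -1.0]]
contact_force: [-0.3, -1.7, 2.5]
gripper_width: 0.0563
```

>>> arm_command(rows=[[[0,0,0,0,0,0,0.05],[0,0,0,0,0,0,0.05],[0,0,0,0,0,0,0.05],[0,0,0,0,0,0,0.05]]])

```text
time: 14.58
position: [0.605, 0.0401, 0.0213]
eef_rot: [[-0.023, 1.0, 0.002], [1.0, 0.023, -0.0], [-0.0, 0.002, -1.0]]
contact_force: [-1.6, -2.8, 7.2]
gripper_width: 0.0564
```

```bash
python3 go.py 0.475 -0.265 0.13 -10.5
```

```text
t 14.58 pos [0.605  0.0401 0.0213] yawy 1.3 w 0.0564 F [-1.6 -2.8  7.2]
rel [-0.3021 -0.1366 -0.1089] [0.0024 0.     0.2059]
```

>>> arm_command(rows=[[[0,0,-0.02,0,0,0,0.05],[0,0,-0.05,0,0,0,0.05],[0,0,-0.085,0,0,0,0.05],[-0.02,-0.009,-0.105,0,0,0,0.05],[-0.05,-0.023,-0.11,0,0,0.05,0.05],[-0.085,-0.039,-0.11,0,0,0.1,0.05],[-0.122,-0.055,-0.11,0,0,0.15,0.05],[-0.16,-0.073,-0.11,0,0,0.206,0.05],[-0.195,-0.089,-0.11,0,0,0.206,0.05],[-0.23,-0.105,-0.11,0,0,0.206,0.05]]])

```text
time: 15.42
position: [0.5031, -0.1935, 0.1304]
eef_rot: [[0.183, 0.983, 0.001], [0.983, -0.183, -0.0], [-0.0, 0.001, -1.0]]
contact_force: [1.2, -1.1, -1.6]
gripper_width: 0.0562
```

```bash
python3 go.py 0.475 -0.266 0.1313 -10.5
```

```text
t 15.42 pos [ 0.5031 -0.1935  0.1304] yawy -10.52 w 0.0562 F [ 1.2 -1.1 -1.6]
rel [-0.0764 -0.0144 -0.0009] [ 0.0008  0.0001 -0.0004]
```

>>> arm_command(rows=[[[-0.033,-0.006,0.0,0,0,0,0.05],[-0.06,-0.011,0.005,0,0,0,0.05],[-0.076,-0.0144,0.02,0,0,0,0.05],[-0.076,-0.0144,0.05,0,0,0,0.05],[-0.076,-0.0144,0.08,0,0,0,0.05],[-0.076,-0.0144,0.105,0,0,0,0.05],[-0.076,-0.0144,0.115,0,0,0,0.05],[-0.076,-0.0144,0.118,0,0,0,0.05],[-0.076,-0.0144,0.118,0,0,0,0.05],[-0.076,-0.0144,0.118,0,0,0,0.05]]])

```text
time: 16.25
position: [0.4767, -0.2643, 0.0127]
eef_rot: [[0.182, 0.983, 0.001], [0.983, -0.182, -0.0], [-0.0, 0.001, -1.0]]
contact_force: [0.1, -0.8, -2.2]
gripper_width: 0.0563
```

>>> arm_command(rows=[[[0,0,0.001,0,0,0,0.05],[0,0,0.0015,0,0,0,0.058],[0,0,0.0015,0,0,0,0.07],[0,0,0.0015,0,0,0,0.07],[0,0,0.0015,0,0,0,0.07],[0,0,-0.01,0,0,0,0.07],[0,0,-0.04,0,0,0,0.07],[0,0,-0.08,0,0,0,0.07],[0,0,-0.12,0,0,0,0.07],[0,0,-0.145,0,0,0,0.07]]])

```text
time: 17.08
position: [0.4771, -0.2648, 0.1614]
eef_rot: [[0.183, 0.983, 0.003], [0.983, -0.183, -0.002], [-0.001, 0.004, -1.0]]
contact_force: [1.4, -0.9, 0.0]
gripper_width: 0.07
```

```bash
python3 - <<'E'
from seg import *
s=snapshot('wrist');save(s,'w9')
for c in ['red','blue','green']:print(lids(s,c,.04,.08,(.4,-.5),(.7,-.15)))
E
python3 go.py 0.57 -0.027 0.20 1.3
```

```text
{'c': array([ 0.5308, -0.3752]), 'r': 0.0252, 'z': 0.0572, 'mean': array([ 0.5262, -0.3758]), 'n': 553}
{'c': array([ 0.4601, -0.3518]), 'r': 0.0297, 'z': 0.0576, 'mean': array([ 0.4604, -0.3514]), 'n': 3475}
{'c': array([ 0.478, -0.264]), 'r': 0.0287, 'z': 0.0575, 'mean': array([ 0.4784, -0.2637]), 'n': 4280}
t 17.13 pos [ 0.4791 -0.2659  0.1652] yawy -10.52 w 0.0699 F [ 1.6 -1.7  4.3]
rel [ 0.2514  0.0461 -0.0352] [ 0.0087  0.004  -0.2063]
```

View pics/w9.png

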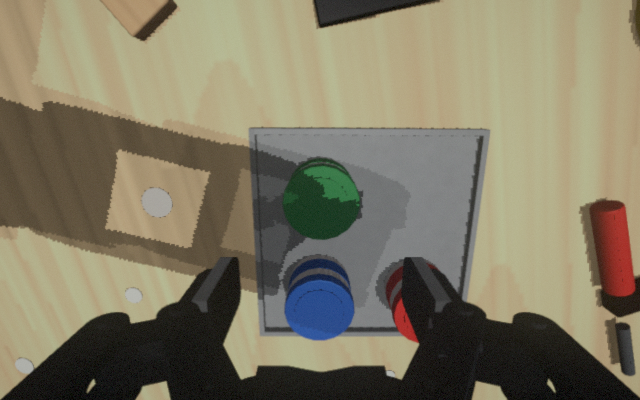

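>>> arm_command(rows=[[[0.03,0.004,-0.01,0,0,-0.03,0.07],[0.065,0.009,-0.02,0,0,-0.06,0.07],[0.105,0.015,-0.03,0,0,-0.1,0.07],[0.145,0.02,-0.04,0,0,-0.15,0.07],[0.185,0.027,-0.05,0,0,-0.206,0.07],[0.225,0.033,-0.055,0,0,-0.206,0.07],[0.255,0.039,-0.055,0,0,-0.206,0.07],[0.274,0.041,-0.055,0,0,-0.206,0.07],[0.278,0.041,-0.055,0,0,-0.206,0.07],[0.278,0.041,-0.055,0,0,-0.206,0.07]]])

```text
time: 17.97
position: [0.567, 0.0027, 0.2121]
eef_rot: [[-0.025, 1.0, -0.0], [1.0, 0.025, -0.0], [-0.0, -0.0, -1.0]]
contact_force: [-0.7, -0.4, 0.4]
gripper_width: 0.0702
```

```bash
cat > discs.py <<'E'
from seg import *
import sys
def disc(s,c,zlo=.006,zhi=.024,lo=(.45,-.16),hi=(.7,.11),plane=.015):
    W=allpts(s);m=cmask(s,c,90,30)&(W[...,2]>zlo)&(W[...,2]<zhi)&(W[...,0]>lo[0])&(W[...,0]<hi[0])&(W[...,1]>lo[1])&(W[...,1]<hi[1])
    n,l,stt,ct=cv2.connectedComponentsWithStats(m.astype(np.uint8))
    if n<2:return None
    k=1+np.argmax(stt[1:,4]);mm=l==k;zt=np.median(W[mm][:,2])
    v,u=np.nonzero(mm);Q=on_plane(s,np.c_[u,v],plane)[:,:2].astype(np.float32)
    (cx,cy),r=cv2.minEnclosingCircle(Q);area=None
    hull=cv2.convexHull(Q)[:,0]; 
    # circle least squares on hull
    A=np.c_[2*hull,np.ones(len(hull))];x=np.linalg.lstsq(A,(hull**2).sum(1),rcond=None)[0]
    return dict(enc=np.round([cx,cy],4),r=round(r,4),ls=x[:2].round(4),lsr=round(float(np.sqrt(x[2]+x[0]**2+x[1]**2)),4),z=round(float(zt),4),n=int(mm.sum()),mean=Q.mean(0).round(4))
if __name__=='__main__':
    for cam in ['wrist','top']:
        s=snapshot(cam);save(s,cam+sys.argv[1])
        for c in ['red','blue','green']: print(cam,c,disc(s,c))
        print('tin',lids(s,'gold',.04,.07,(.5,-.1),(.7,.05)))
E
python3 discs.py 10; python3 go.py 0.604 -0.027 0.1 1.3
```

```text
wrist red {'enc': array([ 0.5393, -0.0295]), 'r': 0.0376, 'ls': array([ 0.5398, -0.0292]), 'lsr': 0.0366, 'z': 0.0152, 'n': 3756, 'mean': array([ 0.5402, -0.0281], dtype=float32)}
wrist blue {'enc': array([0.601 , 0.0366]), 'r': 0.037, 'ls': array([0.6015, 0.0376]), 'lsr': 0.0357, 'z': 0.0151, 'n': 4307, 'mean': array([0.6015, 0.0383], dtype=float32)}
wrist green {'enc': array([ 0.6066, -0.0901]), 'r': 0.0359, 'ls': array([ 0.6066, -0.0902]), 'lsr': 0.0355, 'z': 0.0153, 'n': 2810, 'mean': array([ 0.6064, -0.0927], dtype=float32)}
tin {'c': array([ 0.604 , -0.0281]), 'r': 0.0235, 'z': 0.0569, 'mean': array([ 0.605 , -0.0292]), 'n': 1315}
top red None
top blue None
top green None
tin None
t 18.07 pos [0.5666 0.001  0.2119] yawy 1.3 w 0.0701 F [-0.5 -0.1  0.2]
rel [-0.0288  0.0368  0.1119] [-0.0005  0.0004 -0.    ]
```

View pics/wrist10.png

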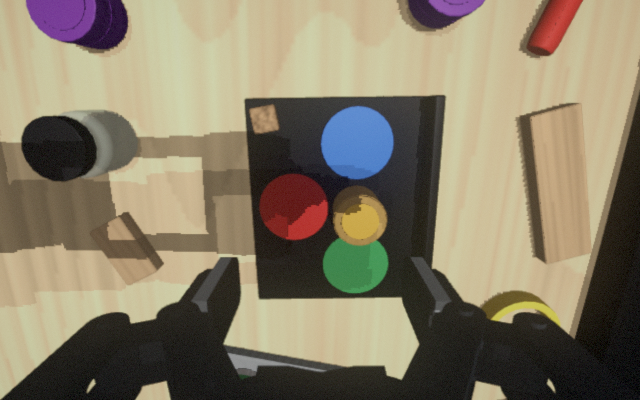

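View pics/top10.png

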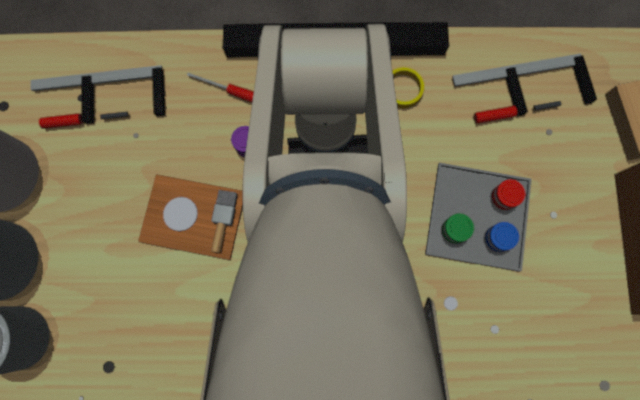

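>>> arm_command(rows=[[[-0.02,0.025,0.02,0,0,0,0.07],[-0.0288,0.0368,0.06,0,0,0,0.07],[-0.0288,0.0368,0.1,0,0,0,0.07],[-0.0288,0.0368,0.14,0,0,0,0.07],[-0.0288,0.0368,0.17,0,0,0,0.07],[-0.0288,0.0368,0.19,0,0,0,0.07],[-0.0288,0.0368,0.195,0,0,0,0.07],[-0.0288,0.0368,0.195,0,0,0,0.07],[-0.0288,0.0368,0.195,0,0,0,0.042],[-0.0288,0.0368,0.195,0,0,0,0.042]]], squeeze=45)

```text
time: 18.9
position: [0.6056, -0.0269, 0.0187]
eef_rot: [[-0.022, 1.0, 0.002], [1.0, 0.022, -0.0], [-0.0, 0.002, -1.0]]
contact_force: [0.6, -1.2, 32.8]
gripper_width: 0.0475
```

>>> arm_command(rows=[[[0,0,0,0,0,0,0.042],[0,0,0,0,0,0,0.042],[0,0,0,0,0,0,0.042],[0,0,0,0,0,0,0.042],[0,0,0,0,0,0,0.042],[0,0,0,0,0,0,0.042]]])

```text
time: 19.4
position: [0.6059, -0.0267, 0.0189]
eef_rot: [[-0.023, 1.0, 0.003], [1.0, 0.023, -0.001], [-0.001, 0.003, -1.0]]
contact_force: [-0.5, -3.0, 7.1]
gripper_width: 0.047
```

```bash
python3 go.py 0.518 0.311 0.13 1.3
```

```text
t 19.4 pos [ 0.6059 -0.0267  0.0189] yawy 1.3 w 0.047 F [-0.5 -3.   7.1]
rel [ 0.3395 -0.0799 -0.1116] [ 0.0031  0.0007 -0.    ]
```

>>> arm_command(rows=[[[0,0,-0.02,0,0,0,0.042],[0,0,-0.05,0,0,0,0.042],[0,0,-0.085,0,0,0,0.042],[0.02,-0.005,-0.11,0,0,0,0.042],[0.05,-0.012,-0.12,0,0,0,0.042],[0.09,-0.021,-0.13,0,0,0,0.042],[0.13,-0.031,-0.14,0,0,0,0.042],[0.17,-0.042,-0.15,0,0,0,0.042],[0.21,-0.05,-0.15,0,0,0,0.042],[0.24,-0.06,-0.15,0,0,0,0.042]]])

```text
time: 20.23
position: [0.5392, 0.2153, 0.1688]
eef_rot: [[-0.023, 1.0, 0.003], [1.0, 0.023, 0.002], [0.002, 0.003, -1.0]]
contact_force: [0.9, 0.5, -2.6]
gripper_width: 0.0467
```

>>> arm_command(rows=[[[0.025,-0.01,0,0,0,0,0.042],[0.045,-0.018,0,0,0,0,0.042],[0.05,-0.02,0,0,0,0,0.042],[0.05,-0.02,0,0,0,0,0.042],[0.05,-0.02,0,0,0,0,0.042]]])

```text
time: 20.65
position: [0.5182, 0.2616, 0.1673]
eef_rot: [[-0.023, 1.0, 0.001], [1.0, 0.023, -0.0], [-0.0, 0.001, -1.0]]
contact_force: [-0.0, -0.5, -1.5]
gripper_width: 0.0473
```

```bash
cat > bd.py <<'E'
from seg import *
import sys
s=snapshot('wrist');save(s,sys.argv[1]);W=allpts(s);h=hsv(s)
m=(h[...,1]<70)&(h[...,2]>110)&(abs(W[...,2]-.012)<.008)&(abs(W[...,0]-.518)<.06)&(abs(W[...,1]-.311)<.06)
n,l,st,_=cv2.connectedComponentsWithStats(m.astype(np.uint8));m=l==1+np.argmax(st[1:,4])
v,u=np.nonzero(m);print('rows',v.min(),v.max(),np.median(W[m][:,2]))
Q=on_plane(s,np.c_[u,v],.012)[:,:2].astype(np.float32);print('disc',len(Q),Q.mean(0),cv2.minEnclosingCircle(Q))
hull=cv2.convexHull(Q)[:,0];A=np.c_[2*hull,np.ones(len(hull))];x=np.linalg.lstsq(A,(hull**2).sum(1),rcond=None)[0];print('ls',x[:2],np.sqrt(x[2]+x[0]**2+x[1]**2))
print('tin',lids(s,'gold',.03,.25,(.4,.1),(.7,.45)))
E
python3 bd.py w11;python3 go.py 0.518 0.311 0.13 1.3
```

```text
rows 85 172 0.012166268502773815
disc 5942 [0.51768154 0.3124047 ] ((0.5176519155502319, 0.31146371364593506), 0.03646047040820122)
ls [0.51773671 0.31153529] 0.03625321836554297
tin {'c': array([0.5195, 0.2601]), 'r': 0.0192, 'z': 0.2055, 'mean': array([0.5187, 0.2618]), 'n': 6294}
t 20.7 pos [0.5184 0.2611 0.1671] yawy 1.28 w 0.0468 F [ 0.   0.5 -1.4]
rel [0.0499 0.0007 0.0371] [ 0.0005  0.0002 -0.0004]
```

View pics/w11.png

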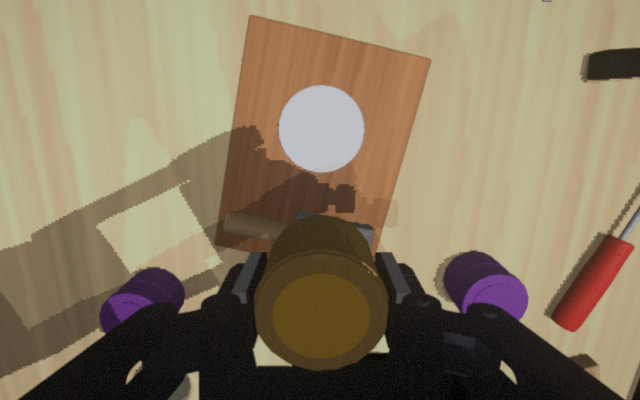

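>>> arm_command(rows=[[[0.025,0,0.0,0,0,0,0.042],[0.045,0,0.02,0,0,0,0.042],[0.0503,0,0.05,0,0,0,0.042],[0.0503,0,0.085,0,0,0,0.042],[0.0503,0,0.115,0,0,0,0.042],[0.0503,0,0.135,0,0,0,0.042],[0.0503,0,0.144,0,0,0,0.042],[0.0503,0,0.1465,0,0,0,0.042],[0.0503,0,0.1465,0,0,0,0.042],[0.0503,0,0.1465,0,0,0,0.042]]])

```text
time: 21.53
position: [0.5181, 0.312, 0.0214]
eef_rot: [[-0.022, 1.0, 0.001], [1.0, 0.022, 0.001], [0.001, 0.001, -1.0]]
contact_force: [0.1, 1.1, -1.2]
gripper_width: 0.0472
```

```bash
python3 go.py 0.518 0.3115 0.0195 1.3
```

```text
t 21.53 pos [0.5181 0.312  0.0214] yawy 1.24 w 0.0472 F [ 0.1  1.1 -1.2]
rel [-0.0005 -0.0001  0.0019] [ 0.0015 -0.0008 -0.0011]
```

>>> arm_command(rows=[[[0,0,0.001,0,0,0,0.042],[0,0,0.002,0,0,0,0.045],[0,0,0.0022,0,0,0,0.05],[0,0,0.0022,0,0,0,0.065],[0,0,0.0022,0,0,0,0.065],[0,0,0.0022,0,0,0,0.065],[0,0,-0.01,0,0,0,0.065],[0,0,-0.04,0,0,0,0.065],[0,0,-0.08,0,0,0,0.065],[0,0,-0.11,0,0,0,0.065]]])

```text
time: 22.37
position: [0.5172, 0.3123, 0.1333]
eef_rot: [[-0.022, 1.0, 0.001], [1.0, 0.022, 0.0], [0.0, 0.001, -1.0]]
contact_force: [0.4, 0.7, -0.1]
gripper_width: 0.0652
```

>>> arm_command(rows=[[[-0.02,0,-0.03,0,0,0,0.07],[-0.05,0,-0.04,0,0,0,0.07],[-0.06,0,-0.04,0,0,0,0.07],[-0.06,0,-0.04,0,0,0,0.07],[-0.06,0,-0.04,0,0,0,0.07]]])

```text
time: 22.78
position: [0.5181, 0.2519, 0.1705]
eef_rot: [[-0.021, 1.0, -0.0], [1.0, 0.021, 0.0], [0.0, -0.0, -1.0]]
contact_force: [-0.6, 0.6, -0.3]
gripper_width: 0.0699
```

```bash
python3 bd.py w12; python3 go.py 0.478 -0.264 0.15 -10.5
```

```text
rows 73 160 0.01213616514743746
disc 2290 [0.51732874 0.31486768] ((0.517733633518219, 0.31151413917541504), 0.036415278911590576)
ls [0.51768661 0.31162742] 0.03616042245304826
tin {'c': array([0.5183, 0.3124]), 'r': 0.0232, 'z': 0.0567, 'mean': array([0.5197, 0.3143]), 'n': 2696}
t 22.83 pos [0.518  0.2523 0.17  ] yawy 1.24 w 0.07 F [ 0.2 -1.2  0. ]
rel [-0.5154 -0.0512  0.0199] [-7.000e-04 -1.000e-04  2.049e-01]
```

View pics/w12.png

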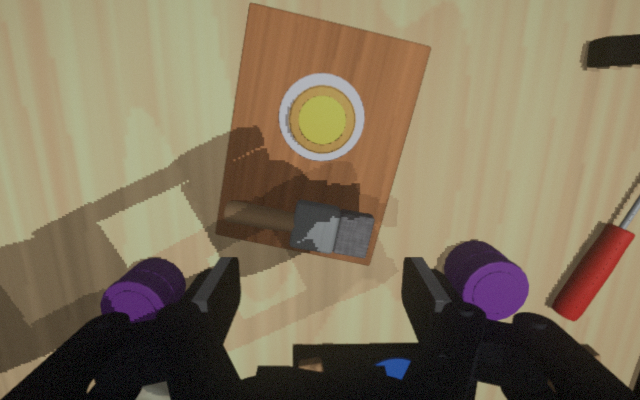

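>>> arm_command(rows=[[[-0.03,-0.003,0,0,0,0.02,0.07],[-0.07,-0.007,0,0,0,0.04,0.07],[-0.11,-0.011,0,0,0,0.06,0.07],[-0.15,-0.015,0,0,0,0.08,0.07],[-0.19,-0.019,0,0,0,0.1,0.07],[-0.23,-0.023,0,0,0,0.12,0.07],[-0.27,-0.027,0,0,0,0.14,0.07],[-0.31,-0.031,0,0,0,0.16,0.07],[-0.35,-0.035,0,0,0,0.18,0.07],[-0.39,-0.039,0,0,0,0.205,0.07]]])

```text
time: 23.67
position: [0.4878, -0.1396, 0.1696]
eef_rot: [[0.182, 0.983, -0.001], [0.983, -0.182, 0.001], [0.0, -0.001, -1.0]]
contact_force: [0.5, 1.1, 0.8]
gripper_width: 0.0698
```

```bash
python3 go.py 0.478 -0.265 0.13 -10.5
```

```text
t 23.67 pos [ 0.4878 -0.1396  0.1696] yawy -10.46 w 0.0698 F [0.5 1.1 0.8]
rel [-0.1251  0.0132  0.0395] [-0.0012 -0.0004  0.0007]
```

>>> arm_command(rows=[[[-0.035,0.004,0.01,0,0,0,0.07],[-0.07,0.008,0.02,0,0,0,0.07],[-0.1,0.011,0.03,0,0,0,0.07],[-0.12,0.013,0.039,0,0,0,0.07],[-0.125,0.013,0.039,0,0,0,0.07],[-0.125,0.013,0.039,0,0,0,0.07],[-0.125,0.013,0.039,0,0,0,0.07]]])

```text
time: 24.25
position: [0.4783, -0.2629, 0.1309]
eef_rot: [[0.182, 0.983, -0.001], [0.983, -0.182, 0.001], [0.001, -0.001, -1.0]]
contact_force: [-0.3, -0.6, -0.2]
gripper_width: 0.0703
```

```bash
python3 - <<'E'
from seg import *
s=snapshot('wrist');save(s,'w13')
for c in ['red','blue','green']:print(lids(s,c,.04,.08,(.4,-.5),(.7,-.15)))
E
python3 go.py 0.478 -0.264 0.0115 -10.5
```

```text
{'c': array([ 0.525 , -0.3688]), 'r': 0.0189, 'z': 0.0571, 'mean': array([ 0.5247, -0.3693]), 'n': 500}
{'c': array([ 0.4601, -0.3515]), 'r': 0.0301, 'z': 0.0576, 'mean': array([ 0.4606, -0.3511]), 'n': 4218}
{'c': array([ 0.4781, -0.2642]), 'r': 0.0288, 'z': 0.0576, 'mean': array([ 0.4783, -0.2636]), 'n': 5383}
t 24.3 pos [ 0.4785 -0.2626  0.1313] yawy -10.42 w 0.07 F [ 0.1  0.2 -0. ]
rel [-0.0015 -0.0002  0.1198] [-0.0005 -0.0006  0.0014]
```

View pics/w13.png

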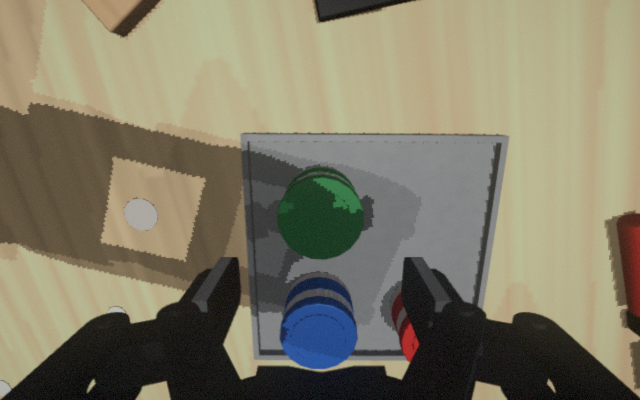

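>>> arm_command(rows=[[[-0.0015,0,0.03,0,0,0,0.07],[-0.0015,0,0.065,0,0,0,0.07],[-0.0015,0,0.095,0,0,0,0.07],[-0.0015,0,0.114,0,0,0,0.07],[-0.0015,0,0.119,0,0,0,0.07],[-0.0015,0,0.119,0,0,0,0.07],[-0.0015,0,0.119,0,0,0,0.07],[-0.0015,0,0.119,0,0,0,0.05],[-0.0015,0,0.119,0,0,0,0.05],[-0.0015,0,0.119,0,0,0,0.05]]], squeeze=50)

```text
time: 25.13
position: [0.479, -0.2656, 0.0142]
eef_rot: [[0.182, 0.983, 0.003], [0.983, -0.182, -0.001], [-0.001, 0.003, -1.0]]
contact_force: [0.2, 3.6, 8.1]
gripper_width: 0.0569
```

>>> arm_command(rows=[[[0,0,0,0,0,0,0.05],[0,0,0,0,0,0,0.05],[0,0,0,0,0,0,0.05],[0,0,0,0,0,0,0.05]]])

```text
time: 25.47
position: [0.4791, -0.2656, 0.0142]
eef_rot: [[0.182, 0.983, 0.003], [0.983, -0.182, -0.001], [-0.0, 0.003, -1.0]]
contact_force: [0.3, 4.4, 6.6]
gripper_width: 0.0565
```

```bash
python3 go.py 0.6064 -0.0905 0.13 1.3
```

```text
t 25.47 pos [ 0.4791 -0.2656  0.0142] yawy -10.47 w 0.0565 F [0.3 4.4 6.6]
rel [ 0.1953  0.0937 -0.1156] [ 0.0027  0.0007 -0.2055]
```

>>> arm_command(rows=[[[0,0,-0.02,0,0,0,0.05],[0,0,-0.05,0,0,0,0.05],[0,0,-0.085,0,0,0,0.05],[0.02,0.01,-0.11,0,0,0,0.05],[0.05,0.024,-0.116,0,0,-0.05,0.05],[0.085,0.04,-0.116,0,0,-0.1,0.05],[0.12,0.057,-0.116,0,0,-0.15,0.05],[0.155,0.074,-0.116,0,0,-0.2055,0.05],[0.18,0.086,-0.116,0,0,-0.2055,0.05],[0.193,0.0925,-0.116,0,0,-0.2055,0.05]]])

```text
time: 26.3
position: [0.6061, -0.0896, 0.1297]
eef_rot: [[-0.025, 1.0, 0.003], [1.0, 0.025, 0.0], [0.0, 0.003, -1.0]]
contact_force: [-0.1, -1.1, -1.8]
gripper_width: 0.0567
```

>>> arm_command(rows=[[[0.001,0.001,0,0,0,0,0.05],[0.001,0.001,0.03,0,0,0,0.05],[0.001,0.001,0.05,0,0,0,0.05],[0.001,0.001,0.055,0,0,0,0.05],[0.001,0.001,0.055,0,0,0,0.05],[0.001,0.001,0.055,0,0,0,0.05]]])

```text
time: 26.8
position: [0.6047, -0.0923, 0.0741]
eef_rot: [[-0.022, 1.0, 0.0], [1.0, 0.022, -0.0], [-0.0, 0.0, -1.0]]
contact_force: [0.1, 0.5, -0.6]
gripper_width: 0.0567
```

```bash
python3 - <<'E'
from seg import *
s=snapshot('wrist');save(s,'w14');np.savez('pics/w14.npz',**s)
for c in ['green']:print(lids(s,c,.05,.3,(.4,-.5),(.8,.15)))
from discs import disc
for c in ['red','blue','green']:print(c,disc(s,c))
E
python3 go.py 0.6064 -0.0905 0.024 1.3
```

```text
{'c': array([ 0.6051, -0.0895]), 'r': 0.0289, 'z': 0.1172, 'mean': array([ 0.6051, -0.086 ]), 'n': 18234}
red {'enc': array([ 0.544 , -0.0396]), 'r': 0.0478, 'ls': array([ 0.5435, -0.0371]), 'lsr': 0.0441, 'z': 0.015, 'n': 15568, 'mean': array([ 0.5429, -0.0314], dtype=float32)}
blue {'enc': array([0.6073, 0.021 ]), 'r': 0.0412, 'ls': array([0.609 , 0.0264]), 'lsr': 0.0394, 'z': 0.0148, 'n': 7843, 'mean': array([0.608 , 0.0161], dtype=float32)}
green {'enc': array([ 0.607 , -0.0895]), 'r': 0.0358, 'ls': array([ 0.6069, -0.0895]), 'lsr': 0.0353, 'z': 0.0152, 'n': 4495, 'mean': array([ 0.6075, -0.0728], dtype=float32)}
t 26.85 pos [ 0.6053 -0.0922  0.0746] yawy 1.26 w 0.0568 F [-0.3 -0.3 -1.7]
rel [0.0017 0.001  0.0506] [ 0.0014  0.0004 -0.0007]
```

View pics/w14.png

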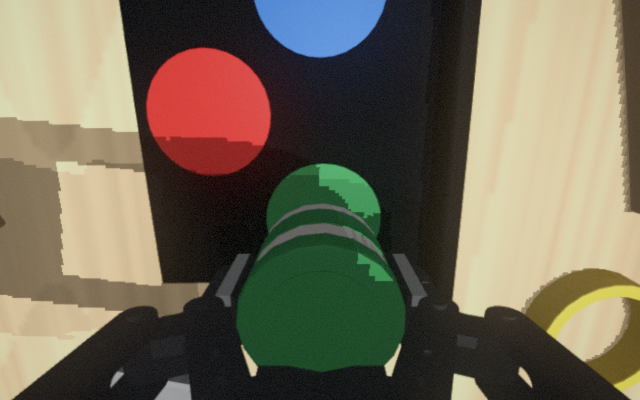

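>>> arm_command(rows=[[[0,0.0015,0.01,0,0,0,0.05],[0,0.0015,0.03,0,0,0,0.05],[0,0.0015,0.043,0,0,0,0.05],[0,0.0015,0.0475,0,0,0,0.05],[0,0.0015,0.0485,0,0,0,0.05],[0,0.0015,0.0485,0,0,0,0.05],[0,0.0015,0.0485,0,0,0,0.05]]])

```text
time: 27.43
position: [0.6065, -0.0914, 0.025]
eef_rot: [[-0.023, 1.0, 0.0], [1.0, 0.023, -0.0], [-0.0, 0.0, -1.0]]
contact_force: [-0.0, -0.1, -1.2]
gripper_width: 0.0566
```

```bash
python3 - <<'E'
from seg import *
s=snapshot('wrist');save(s,'w15')
for c in ['green']:print(lids(s,c,.05,.3,(.4,-.5),(.8,.15)))
E
python3 go.py 0.6064 -0.0905 0.024 1.3
```

```text
{'c': array([ 0.6068, -0.0887]), 'r': 0.029, 'z': 0.0682, 'mean': array([ 0.6069, -0.0851]), 'n': 18230}
t 27.48 pos [ 0.6066 -0.0914  0.025 ] yawy 1.31 w 0.0566 F [-0.2  0.2 -1.9]
rel [ 0.0009 -0.0002  0.001 ] [0.0005 0.0001 0.0002]
```

View pics/w15.png

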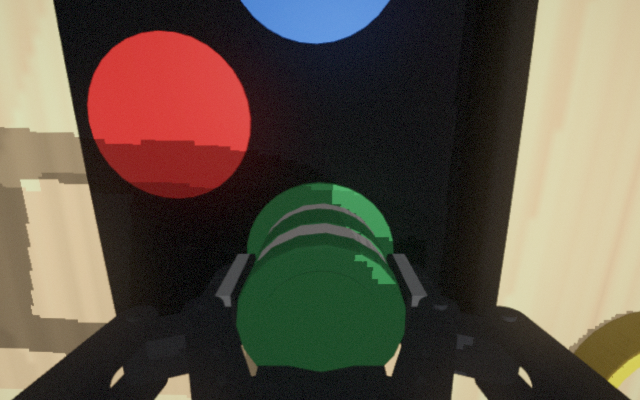

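>>> arm_command(rows=[[[-0.001,0,0.0,0,0,0,0.05],[-0.001,0,0.001,0,0,0,0.05],[-0.001,0,0.0012,0,0,0,0.058],[-0.001,0,0.0012,0,0,0,0.07],[-0.001,0,0.0012,0,0,0,0.07],[-0.001,0,0.0012,0,0,0,0.07],[-0.001,0,-0.01,0,0,0,0.07],[-0.001,0,-0.04,0,0,0,0.07],[-0.001,0,-0.08,0,0,0,0.07],[-0.001,0,-0.12,0,0,0,0.07]]])

```text
time: 28.32
position: [0.6055, -0.0922, 0.1462]
eef_rot: [[-0.023, 1.0, -0.002], [1.0, 0.023, 0.0], [0.0, -0.002, -1.0]]
contact_force: [1.1, 0.1, -0.2]
gripper_width: 0.0701
```

>>> arm_command(rows=[[[0.03,-0.015,-0.02,0,0,0,0.07],[0.04,-0.02,-0.03,0,0,0,0.07],[0.04,-0.02,-0.03,0,0,0,0.07],[0.04,-0.02,-0.03,0,0,0,0.07]]])

```text
time: 28.65
position: [0.5854, -0.0525, 0.1755]
eef_rot: [[-0.024, 1.0, 0.001], [1.0, 0.024, -0.0], [-0.0, 0.001, -1.0]]
contact_force: [-0.3, -0.0, -1.4]
gripper_width: 0.0702
```

```bash
cat > chk.py <<'E'
from seg import *
from discs import disc
import sys
s=snapshot('wrist');save(s,sys.argv[1])
W=allpts(s)
def ring(c):
    """outer ring fit: disc-colour pixels at disc height around pot: hull LS"""
    return disc(s,c)
for c in ['red','blue','green']:
    print(c,'lid',lids(s,c,.05,.08,(.45,-.16),(.7,.11)));print('   disc',disc(s,c))
E
python3 chk.py w16; python3 go.py 0.46 -0.3525 0.13 -10.5
```

```text
red lid None
   disc {'enc': array([ 0.5385, -0.0308]), 'r': 0.0388, 'ls': array([ 0.5396, -0.0295]), 'lsr': 0.0367, 'z': 0.0152, 'n': 5322, 'mean': array([ 0.54  , -0.0279], dtype=float32)}
blue lid None
   disc {'enc': array([0.6016, 0.0374]), 'r': 0.0361, 'ls': array([0.6017, 0.0376]), 'lsr': 0.0358, 'z': 0.0151, 'n': 6205, 'mean': array([0.6016, 0.0385], dtype=float32)}
green lid {'c': array([ 0.6067, -0.0905]), 'r': 0.0291, 'z': 0.0675, 'mean': array([ 0.6067, -0.09  ]), 'n': 3825}
   disc {'enc': array([ 0.6066, -0.0894]), 'r': 0.0357, 'ls': array([ 0.6066, -0.0894]), 'lsr': 0.0353, 'z': 0.0152, 'n': 1201, 'mean': array([ 0.604 , -0.0719], dtype=float32)}
t 28.7 pos [ 0.5852 -0.0529  0.1745] yawy 1.37 w 0.0697 F [-0.   0.1 -0.2]
rel [-0.2965 -0.1323  0.0446] [-2.000e-04  4.000e-04  2.071e-01]
```

View pics/w16.png

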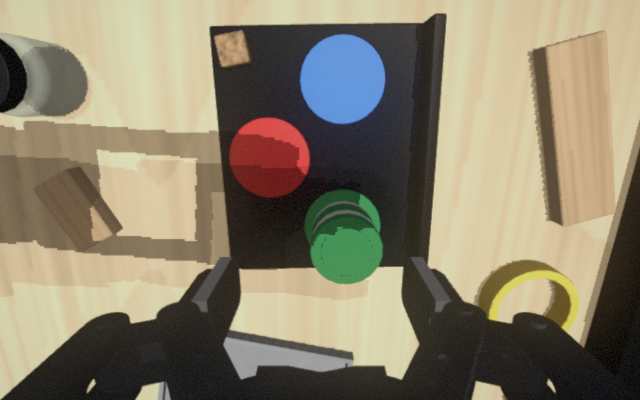

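>>> arm_command(rows=[[[-0.03,-0.013,0,0,0,0.02,0.07],[-0.065,-0.029,0.01,0,0,0.05,0.07],[-0.1,-0.045,0.02,0,0,0.08,0.07],[-0.135,-0.06,0.03,0,0,0.11,0.07],[-0.17,-0.076,0.04,0,0,0.14,0.07],[-0.205,-0.091,0.044,0,0,0.17,0.07],[-0.24,-0.107,0.044,0,0,0.207,0.07],[-0.27,-0.12,0.044,0,0,0.207,0.07],[-0.29,-0.129,0.044,0,0,0.207,0.07],[-0.296,-0.132,0.044,0,0,0.207,0.07]]])

```text
time: 29.53
position: [0.4581, -0.3551, 0.1291]
eef_rot: [[0.186, 0.983, -0.002], [0.983, -0.186, 0.0], [0.0, -0.002, -1.0]]
contact_force: [-1.2, 0.5, -0.1]
gripper_width: 0.0701
```

>>> arm_command(rows=[[[0,0,0,0,0,0,0.07],[0,0,0,0,0,0,0.07]]])

```text
time: 29.7
position: [0.4598, -0.3515, 0.1297]
eef_rot: [[0.184, 0.983, -0.001], [0.983, -0.184, 0.001], [0.001, -0.002, -1.0]]
contact_force: [-0.1, 0.5, 0.2]
gripper_width: 0.07
```

```bash
python3 - <<'E'
from seg import *
s=snapshot('wrist');save(s,'w17')
for c in ['red','blue']:print(lids(s,c,.04,.08,(.4,-.5),(.7,-.15)))
E
python3 go.py 0.46 -0.353 0.0115 -10.5
```

```text
{'c': array([ 0.5462, -0.3731]), 'r': 0.0298, 'z': 0.0575, 'mean': array([ 0.5467, -0.3723]), 'n': 5700}
{'c': array([ 0.46  , -0.3532]), 'r': 0.0292, 'z': 0.0575, 'mean': array([ 0.4602, -0.3525]), 'n': 5643}
t 29.75 pos [ 0.4601 -0.3509  0.13  ] yawy -10.55 w 0.0701 F [0.3 0.4 0.2]
rel [-0.0022  0.0004  0.1185] [-0.0013 -0.001  -0.0009]
```

View pics/w17.png

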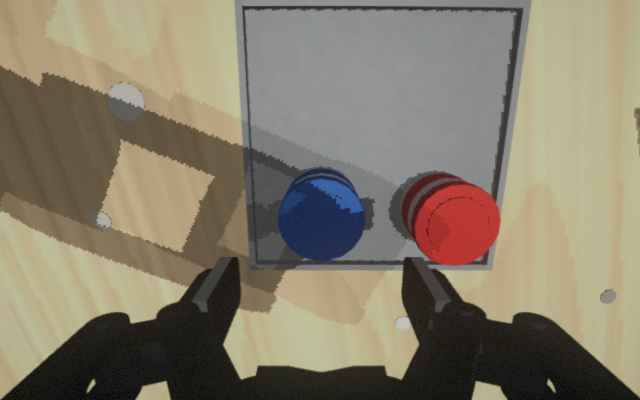

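>>> arm_command(rows=[[[-0.002,0,0.03,0,0,0,0.07],[-0.002,0,0.065,0,0,0,0.07],[-0.002,0,0.095,0,0,0,0.07],[-0.002,0,0.113,0,0,0,0.07],[-0.002,0,0.118,0,0,0,0.07],[-0.002,0,0.118,0,0,0,0.07],[-0.002,0,0.118,0,0,0,0.07],[-0.002,0,0.118,0,0,0,0.05],[-0.002,0,0.118,0,0,0,0.05],[-0.002,0,0.118,0,0,0,0.05]]], squeeze=50)

```text
time: 30.58
position: [0.461, -0.3541, 0.0146]
eef_rot: [[0.183, 0.983, 0.002], [0.983, -0.183, -0.001], [-0.001, 0.002, -1.0]]
contact_force: [1.2, 3.2, 7.4]
gripper_width: 0.0569
```

>>> arm_command(rows=[[[0,0,0,0,0,0,0.05],[0,0,0,0,0,0,0.05],[0,0,0,0,0,0,0.05],[0,0,0,0,0,0,0.05]]])

```text
time: 30.92
position: [0.461, -0.3541, 0.0146]
eef_rot: [[0.183, 0.983, 0.002], [0.983, -0.183, -0.001], [-0.001, 0.002, -1.0]]
contact_force: [0.6, 3.6, 7.6]
gripper_width: 0.0567
```

```bash
python3 go.py 0.6018 0.0365 0.13 1.3
```

```text
t 30.92 pos [ 0.461  -0.3541  0.0146] yawy -10.56 w 0.0567 F [0.6 3.6 7.6]
rel [ 0.4097  0.0672 -0.1155] [ 0.0024  0.001  -0.207 ]
```

>>> arm_command(rows=[[[0,0,-0.02,0,0,0,0.05],[0,0,-0.05,0,0,0,0.05],[0,0,-0.085,0,0,0,0.05],[0.02,0.003,-0.11,0,0,0,0.05],[0.05,0.008,-0.116,0,0,-0.03,0.05],[0.085,0.014,-0.116,0,0,-0.06,0.05],[0.125,0.02,-0.116,0,0,-0.09,0.05],[0.165,0.027,-0.116,0,0,-0.13,0.05],[0.205,0.033,-0.116,0,0,-0.17,0.05],[0.245,0.04,-0.116,0,0,-0.207,0.05]]])

```text
time: 31.75
position: [0.5445, -0.1185, 0.1299]
eef_rot: [[-0.025, 1.0, 0.001], [1.0, 0.025, -0.0], [-0.0, 0.001, -1.0]]
contact_force: [0.6, -1.1, -2.5]
gripper_width: 0.0565
```

```bash
python3 go.py 0.602 0.036 0.13 1.3
```

```text
t 31.75 pos [ 0.5445 -0.1185  0.1299] yawy 1.4 w 0.0565 F [ 0.6 -1.1 -2.5]
rel [ 1.53e-01  6.13e-02 -1.00e-04] [0.0015 0.0004 0.0018]
```

>>> arm_command(rows=[[[0.035,0.014,0,0,0,0,0.05],[0.07,0.028,0,0,0,0,0.05],[0.105,0.042,0,0,0,0,0.05],[0.135,0.054,0,0,0,0,0.05],[0.15,0.06,0.01,0,0,0,0.05],[0.153,0.061,0.03,0,0,0,0.05],[0.153,0.061,0.05,0,0,0,0.05],[0.153,0.061,0.055,0,0,0,0.05],[0.153,0.061,0.055,0,0,0,0.05],[0.153,0.061,0.055,0,0,0,0.05]]])

```text
time: 32.58
position: [0.6015, 0.0336, 0.0741]
eef_rot: [[-0.022, 1.0, -0.0], [1.0, 0.022, -0.0], [-0.0, -0.0, -1.0]]
contact_force: [-0.0, -1.6, -0.8]
gripper_width: 0.0566
```

```bash
python3 - <<'E'
from seg import *
s=snapshot('wrist');save(s,'w18')
print(lids(s,'blue',.05,.3,(.4,-.5),(.8,.15)))
from discs import disc
for c in ['red','blue']:print(c,disc(s,c))
E
python3 go.py 0.602 0.036 0.025 1.3
```

```text
{'c': array([0.6021, 0.0354]), 'r': 0.0292, 'z': 0.1169, 'mean': array([0.6019, 0.0392]), 'n': 17969}
red {'enc': array([ 0.5254, -0.0121]), 'r': 0.0288, 'ls': array([ 0.5318, -0.0183]), 'lsr': 0.0253, 'z': 0.0153, 'n': 1285, 'mean': array([ 0.5216, -0.0088], dtype=float32)}
blue {'enc': array([0.6076, 0.0334]), 'r': 0.0428, 'ls': array([0.6039, 0.032 ]), 'lsr': 0.0403, 'z': 0.0152, 'n': 5142, 'mean': array([0.6019, 0.0531], dtype=float32)}
t 32.63 pos [0.602  0.0336 0.0747] yawy 1.27 w 0.0566 F [ 0.3  0.4 -2.3]
rel [ 0.0024 -0.      0.0497] [ 0.001   0.0001 -0.0005]
```

View pics/w18.png

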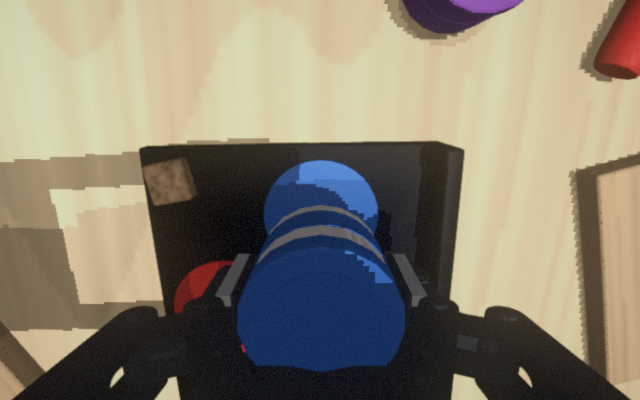

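>>> arm_command(rows=[[[0.0018,0,0.01,0,0,0,0.05],[0.0018,0,0.03,0,0,0,0.05],[0.0018,0,0.043,0,0,0,0.05],[0.0018,0,0.0475,0,0,0,0.05],[0.0018,0,0.0485,0,0,0,0.05],[0.0018,0,0.0485,0,0,0,0.05],[0.0018,0,0.0485,0,0,0,0.05]]])

```text
time: 33.22
position: [0.6018, 0.0359, 0.0255]
eef_rot: [[-0.023, 1.0, 0.0], [1.0, 0.023, 0.0], [0.0, 0.0, -1.0]]
contact_force: [-0.8, -0.2, -2.6]
gripper_width: 0.0566
```

```bash
python3 - <<'E'
from seg import *
s=snapshot('wrist');save(s,'w19')
print(lids(s,'blue',.05,.3,(.4,-.5),(.8,.15)))
E
python3 go.py 0.602 0.036 0.025 1.3
```

```text
{'c': array([0.6024, 0.0378]), 'r': 0.029, 'z': 0.0683, 'mean': array([0.6022, 0.0416]), 'n': 17955}
t 33.27 pos [0.6018 0.0359 0.0256] yawy 1.31 w 0.0566 F [ 0.3 -0.1 -2.3]
rel [0.0001 0.0002 0.0006] [0.0006 0.     0.0001]
```

View pics/w19.png

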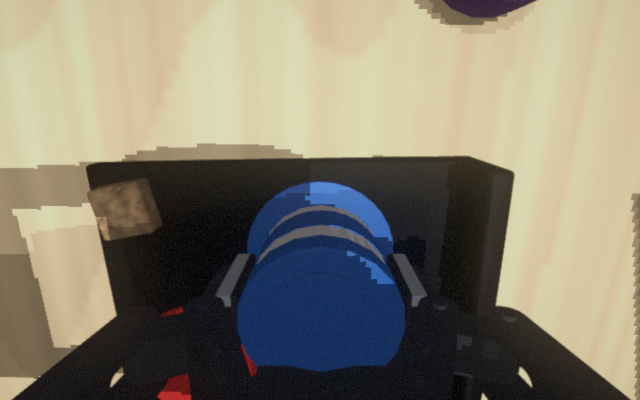

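Centred; release.

>>> arm_command(rows=[[[0,-0.0004,0.0,0,0,0,0.05],[0,-0.0004,0.001,0,0,0,0.05],[0,-0.0004,0.0012,0,0,0,0.058],[0,-0.0004,0.0012,0,0,0,0.07],[0,-0.0004,0.0012,0,0,0,0.07],[0,-0.0004,0.0012,0,0,0,0.07],[0,-0.0004,-0.01,0,0,0,0.07],[0,-0.0004,-0.04,0,0,0,0.07],[0,-0.0004,-0.08,0,0,0,0.07],[0,-0.0004,-0.12,0,0,0,0.07]]])

```text
time: 34.1
position: [0.6002, 0.0359, 0.1467]
eef_rot: [[-0.023, 1.0, -0.002], [1.0, 0.023, -0.0], [-0.0, -0.002, -1.0]]
contact_force: [1.5, -0.1, -0.1]
gripper_width: 0.0705
```

>>> arm_command(rows=[[[-0.03,-0.008,-0.02,0,0,0,0.07],[-0.05,-0.015,-0.03,0,0,0,0.07],[-0.05,-0.015,-0.03,0,0,0,0.07],[-0.05,-0.015,-0.03,0,0,0,0.07]]])

```text
time: 34.43
position: [0.5875, -0.0151, 0.177]
eef_rot: [[-0.021, 1.0, 0.002], [1.0, 0.021, 0.0], [-0.0, 0.002, -1.0]]
contact_force: [0.0, 0.4, -1.2]
gripper_width: 0.0699
```

```bash
python3 chk.py w20; python3 go.py 0.546 -0.373 0.13 -10.5
```

```text
red lid None
   disc {'enc': array([ 0.5388, -0.0292]), 'r': 0.0372, 'ls': array([ 0.5393, -0.029 ]), 'lsr': 0.0362, 'z': 0.0153, 'n': 4717, 'mean': array([ 0.5398, -0.0278], dtype=float32)}
blue lid {'c': array([0.6014, 0.0355]), 'r': 0.0288, 'z': 0.0674, 'mean': array([0.6014, 0.0361]), 'n': 5071}
   disc {'enc': array([0.6049, 0.0198]), 'r': 0.0539, 'ls': array([0.6021, 0.0209]), 'lsr': 0.0483, 'z': 0.0131, 'n': 1891, 'mean': array([0.5971, 0.0222], dtype=float32)}
green lid {'c': array([ 0.607 , -0.0897]), 'r': 0.0293, 'z': 0.0676, 'mean': array([ 0.6068, -0.0892]), 'n': 3386}
   disc {'enc': array([ 0.6067, -0.0892]), 'r': 0.0359, 'ls': array([ 0.6066, -0.0893]), 'lsr': 0.0355, 'z': 0.0152, 'n': 1171, 'mean': array([ 0.605 , -0.0723], dtype=float32)}
t 34.48 pos [ 0.5873 -0.0144  0.176 ] yawy 1.25 w 0.0701 F [-0.3  0.2  0.4]
rel [-0.3576 -0.0491  0.0458] [ 0.0008 -0.0004  0.2051]
```

View pics/w20.png

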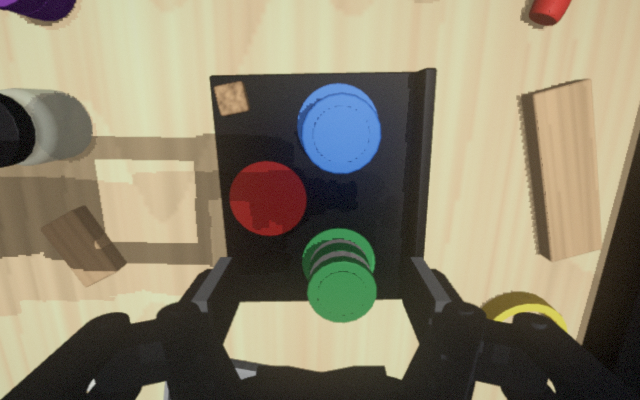

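>>> arm_command(rows=[[[-0.03,-0.004,0,0,0,0.02,0.07],[-0.065,-0.009,0.005,0,0,0.05,0.07],[-0.105,-0.014,0.01,0,0,0.08,0.07],[-0.145,-0.02,0.02,0,0,0.11,0.07],[-0.185,-0.025,0.03,0,0,0.14,0.07],[-0.225,-0.031,0.04,0,0,0.17,0.07],[-0.265,-0.036,0.045,0,0,0.205,0.07],[-0.305,-0.042,0.045,0,0,0.205,0.07],[-0.34,-0.047,0.045,0,0,0.205,0.07],[-0.357,-0.049,0.045,0,0,0.205,0.07]]])

```text
time: 35.32
position: [0.5458, -0.3754, 0.1291]
eef_rot: [[0.182, 0.983, -0.001], [0.983, -0.182, 0.0], [-0.0, -0.001, -1.0]]
contact_force: [0.7, 0.7, 0.0]
gripper_width: 0.0699
```

>>> arm_command(rows=[[[0,0,0,0,0,0,0.07],[0,0,0,0,0,0,0.07],[0,0,0,0,0,0,0.07]]])

```text
time: 35.57
position: [0.5465, -0.3707, 0.1296]
eef_rot: [[0.181, 0.984, -0.001], [0.984, -0.181, 0.001], [0.001, -0.001, -1.0]]
contact_force: [-0.7, 0.3, -0.0]
gripper_width: 0.0704
```

```bash
python3 - <<'E'
from seg import *
s=snapshot('wrist');save(s,'w21')
for c in ['red']:print(lids(s,c,.04,.08,(.4,-.5),(.7,-.15)))
E
python3 go.py 0.546 -0.3735 0.0115 -10.5
```

```text
{'c': array([ 0.548 , -0.3732]), 'r': 0.0292, 'z': 0.0575, 'mean': array([ 0.548 , -0.3725]), 'n': 5676}
t 35.62 pos [ 0.5467 -0.3705  0.1298] yawy -10.36 w 0.0699 F [-0.4  0.6 -1.2]
rel [-0.0031 -0.      0.1183] [-0.0011 -0.001   0.0024]
```

View pics/w21.png

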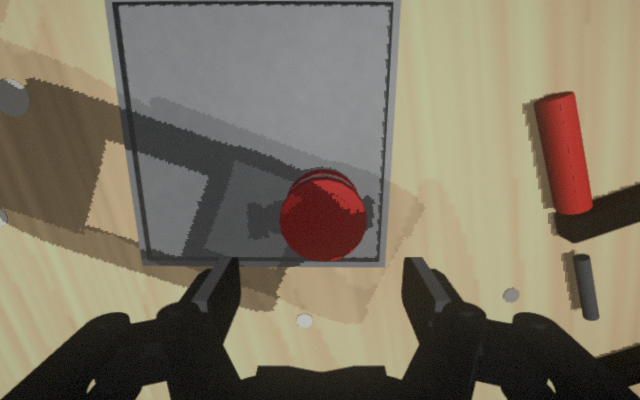

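>>> arm_command(rows=[[[-0.003,0.001,0.03,0,0,0,0.067],[-0.003,0.001,0.065,0,0,0,0.067],[-0.003,0.001,0.095,0,0,0,0.067],[-0.003,0.001,0.111,0,0,0,0.067],[-0.003,0.001,0.116,0,0,0,0.067],[-0.003,0.001,0.116,0,0,0,0.067],[-0.003,0.001,0.116,0,0,0,0.067],[-0.003,0.001,0.116,0,0,0,0.05],[-0.003,0.001,0.116,0,0,0,0.05],[-0.003,0.001,0.116,0,0,0,0.05]]], squeeze=50)

```text
time: 36.45
position: [0.5481, -0.3758, 0.0163]
eef_rot: [[0.181, 0.983, 0.002], [0.983, -0.181, -0.001], [-0.001, 0.003, -1.0]]
contact_force: [0.9, 3.6, 6.9]
gripper_width: 0.0568
```

>>> arm_command(rows=[[[0,0,0,0,0,0,0.05],[0,0,0,0,0,0,0.05],[0,0,0,0,0,0,0.05],[0,0,0,0,0,0,0.05]]])

```text
time: 36.78
position: [0.5481, -0.3758, 0.0163]
eef_rot: [[0.181, 0.983, 0.003], [0.983, -0.181, -0.001], [-0.001, 0.003, -1.0]]
contact_force: [1.5, 4.0, 6.9]
gripper_width: 0.0567
```

```bash
python3 go.py 0.540 -0.030 0.14 1.3
```

```text
t 36.78 pos [ 0.5481 -0.3758  0.0163] yawy -10.44 w 0.0567 F [1.5 4.  6.9]
rel [ 0.3385 -0.0703 -0.1241] [ 0.0026  0.0009 -0.2049]
```

>>> arm_command(rows=[[[0,0,-0.02,0,0,0,0.05],[0,0,-0.05,0,0,0,0.05],[0,0,-0.085,0,0,0,0.05],[0.02,-0.004,-0.115,0,0,0,0.05],[0.05,-0.01,-0.124,0,0,-0.03,0.05],[0.085,-0.018,-0.124,0,0,-0.06,0.05],[0.125,-0.026,-0.124,0,0,-0.09,0.05],[0.165,-0.034,-0.124,0,0,-0.13,0.05],[0.205,-0.043,-0.124,0,0,-0.17,0.05],[0.245,-0.051,-0.124,0,0,-0.205,0.05]]])

```text
time: 37.62
position: [0.5405, -0.1237, 0.139]
eef_rot: [[-0.024, 1.0, 0.001], [1.0, 0.024, -0.0], [-0.0, 0.001, -1.0]]
contact_force: [0.7, -0.8, -2.7]
gripper_width: 0.0563
```

```bash
python3 go.py 0.540 -0.030 0.14 1.3
```

```text
t 37.62 pos [ 0.5405 -0.1237  0.139 ] yawy 1.4 w 0.0563 F [ 0.7 -0.8 -2.7]
rel [ 0.0937  0.0017 -0.001 ] [0.0009 0.0003 0.0017]
```

>>> arm_command(rows=[[[0.035,0.001,0,0,0,0,0.05],[0.065,0.002,0,0,0,0,0.05],[0.085,0.002,0,0,0,0,0.05],[0.093,0.002,0.01,0,0,0,0.05],[0.093,0.002,0.035,0,0,0,0.05],[0.093,0.002,0.055,0,0,0,0.05],[0.093,0.002,0.06,0,0,0,0.05],[0.093,0.002,0.06,0,0,0,0.05],[0.093,0.002,0.06,0,0,0,0.05]]])

```text
time: 38.37
position: [0.5411, -0.0329, 0.0786]
eef_rot: [[-0.022, 1.0, -0.0], [1.0, 0.022, -0.0], [-0.0, -0.0, -1.0]]
contact_force: [0.5, -0.7, -2.6]
gripper_width: 0.0566
```

```bash
python3 - <<'E'
from seg import *
s=snapshot('wrist');save(s,'w22')
print(lids(s,'red',.05,.3,(.4,-.5),(.8,.15)))
from discs import disc
for c in ['red','blue']:print(c,disc(s,c))
E
python3 go.py 0.540 -0.03 0.026 1.3
```

```text
{'c': array([ 0.5416, -0.0296]), 'r': 0.0293, 'z': 0.1197, 'mean': array([ 0.5415, -0.0267]), 'n': 18640}
red {'enc': array([ 0.5418, -0.0281]), 'r': 0.0383, 'ls': array([ 0.5404, -0.0289]), 'lsr': 0.0366, 'z': 0.0152, 'n': 4756, 'mean': array([ 0.5396, -0.0121], dtype=float32)}
blue {'enc': array([0.6185, 0.0265]), 'r': 0.0559, 'ls': array([0.6183, 0.0272]), 'lsr': 0.0515, 'z': 0.0134, 'n': 5601, 'mean': array([0.6185, 0.0272], dtype=float32)}
t 38.42 pos [ 0.5416 -0.0329  0.0791] yawy 1.28 w 0.0566 F [ 0.3  0.  -3. ]
rel [ 0.0029 -0.0016  0.0531] [ 0.0011  0.0002 -0.0004]
```

View pics/w22.png

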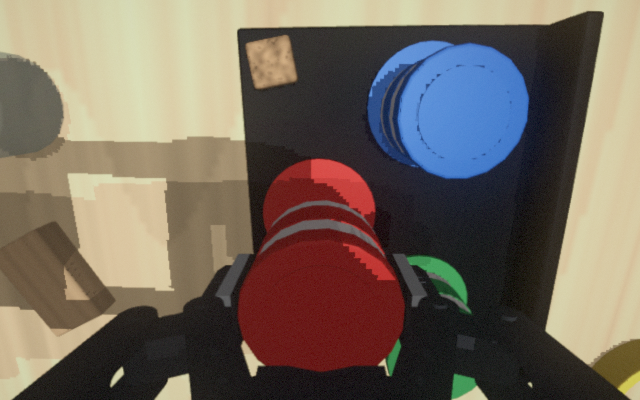

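>>> arm_command(rows=[[[0.0005,-0.0015,0.01,0,0,0,0.05],[0.0005,-0.0015,0.03,0,0,0,0.05],[0.0005,-0.0015,0.045,0,0,0,0.05],[0.0005,-0.0015,0.0505,0,0,0,0.05],[0.0005,-0.0015,0.0515,0,0,0,0.05],[0.0005,-0.0015,0.0515,0,0,0,0.05],[0.0005,-0.0015,0.0515,0,0,0,0.05]]])

```text
time: 39.0
position: [0.54, -0.032, 0.0273]
eef_rot: [[-0.023, 1.0, 0.001], [1.0, 0.023, -0.0], [-0.0, 0.001, -1.0]]
contact_force: [-0.4, 0.5, -2.9]
gripper_width: 0.0565
```

```bash
python3 - <<'E'
from seg import *
s=snapshot('wrist');save(s,'w23')
print(lids(s,'red',.05,.3,(.4,-.5),(.8,.15)))
E
python3 go.py 0.540 -0.03 0.026 1.3
```

```text
{'c': array([ 0.5404, -0.0287]), 'r': 0.0292, 'z': 0.0685, 'mean': array([ 0.5403, -0.0258]), 'n': 18642}
t 39.05 pos [ 0.54   -0.032   0.0274] yawy 1.31 w 0.0561 F [ 0.3  0.7 -3.1]
rel [0.002  0.0001 0.0014] [0.0011 0.0001 0.0001]
```

View pics/w23.png

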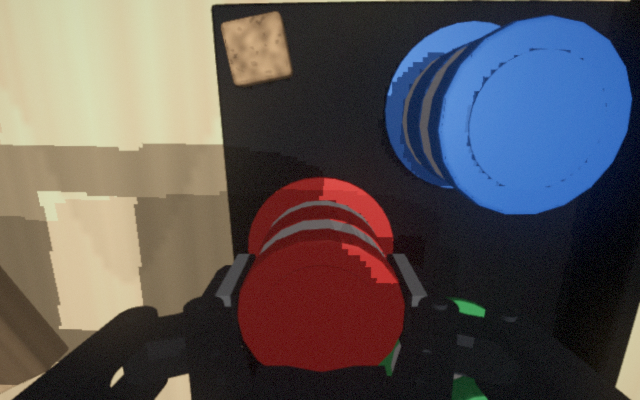

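>>> arm_command(rows=[[[0,0,0.0,0,0,0,0.05],[0,0,0.001,0,0,0,0.05],[0,0,0.0014,0,0,0,0.058],[0,0,0.0014,0,0,0,0.07],[0,0,0.0014,0,0,0,0.07],[0,0,0.0014,0,0,0,0.07],[0,0,-0.01,0,0,0,0.07],[0,0,-0.04,0,0,0,0.07],[0,0,-0.08,0,0,0,0.07],[0,0,-0.12,0,0,0,0.07]]])

```text
time: 39.88
position: [0.5385, -0.0318, 0.1483]
eef_rot: [[-0.023, 1.0, -0.002], [1.0, 0.023, 0.0], [0.0, -0.002, -1.0]]
contact_force: [1.3, 0.2, -0.3]
gripper_width: 0.0704
```

>>> arm_command(rows=[[[0.02,0.01,-0.03,0,0,0,0.07],[0.035,0.03,-0.06,0,0,0,0.07],[0.035,0.04,-0.08,0,0,0,0.07],[0.035,0.04,-0.08,0,0,0,0.07],[0.035,0.04,-0.08,0,0,0,0.07],[0.035,0.04,-0.08,0,0,0,0.07]]])

```text
time: 40.38
position: [0.5775, 0.0039, 0.2264]
eef_rot: [[-0.023, 1.0, -0.001], [1.0, 0.023, -0.0], [-0.0, -0.001, -1.0]]
contact_force: [-0.4, 0.4, -0.9]
gripper_width: 0.0701
```

```bash
python3 chk.py w24; python3 go.py 0.45 0.1 0.3 1.3
```

```text
red lid {'c': array([ 0.5401, -0.0298]), 'r': 0.0294, 'z': 0.0675, 'mean': array([ 0.5402, -0.0292]), 'n': 2925}
   disc {'enc': array([ 0.5403, -0.0369]), 'r': 0.0446, 'ls': array([ 0.5371, -0.0361]), 'lsr': 0.0415, 'z': 0.0151, 'n': 1033, 'mean': array([ 0.5451, -0.014 ], dtype=float32)}
blue lid {'c': array([0.6012, 0.0355]), 'r': 0.0289, 'z': 0.0674, 'mean': array([0.6012, 0.0361]), 'n': 3409}
   disc {'enc': array([0.6015, 0.0276]), 'r': 0.0457, 'ls': array([0.6015, 0.0302]), 'lsr': 0.0403, 'z': 0.0148, 'n': 1148, 'mean': array([0.5955, 0.0444], dtype=float32)}
green lid {'c': array([ 0.607 , -0.0898]), 'r': 0.0294, 'z': 0.0676, 'mean': array([ 0.6067, -0.0896]), 'n': 2430}
   disc {'enc': array([ 0.6066, -0.0893]), 'r': 0.036, 'ls': array([ 0.6066, -0.0898]), 'lsr': 0.0356, 'z': 0.0152, 'n': 877, 'mean': array([ 0.6047, -0.0726], dtype=float32)}
t 40.43 pos [0.5772 0.0038 0.2258] yawy 1.3 w 0.0698 F [-1.1  0.7 -0.7]
rel [ 0.0991 -0.1252 -0.0739] [-0.0024  0.      0.    ]
```

View pics/w24.png

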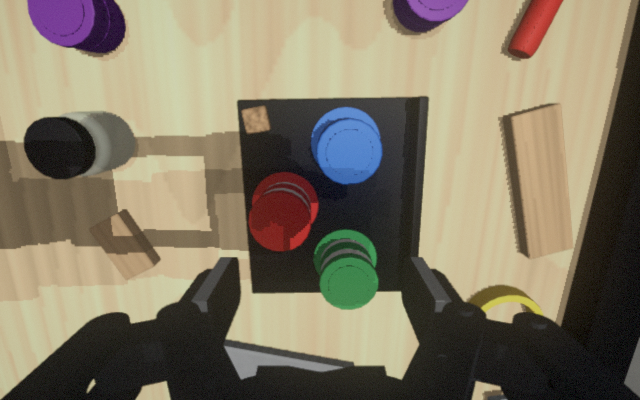

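>>> arm_command(rows=[[[0,-0.01,-0.01,0,0,-0.12,0.07],[-0.005,-0.02,-0.02,0,0,-0.24,0.07],[-0.01,-0.03,-0.03,0,0,-0.36,0.07],[-0.01,-0.035,-0.03,0,0,-0.48,0.07],[-0.01,-0.035,-0.03,0,0,-0.6,0.07],[-0.01,-0.035,-0.03,0,0,-0.72,0.07],[-0.01,-0.035,-0.03,0,0,-0.84,0.07],[-0.01,-0.035,-0.03,0,0,-0.96,0.07],[-0.01,-0.035,-0.03,0,0,-1.08,0.07],[-0.01,-0.035,-0.03,0,0,-1.2,0.07]]])

```text
time: 41.27
position: [0.5425, -0.0071, 0.2553]
eef_rot: [[-0.942, 0.336, -0.003], [0.336, 0.942, 0.0], [0.003, -0.001, -1.0]]
contact_force: [0.8, -0.7, -0.4]
gripper_width: 0.07
```

>>> arm_command(rows=[[[0,0,0,0,0,-0.12,0.07],[0,0,0,0,0,-0.24,0.07],[0,0,0,0,0,-0.36,0.07],[0,0,0,0,0,-0.36,0.07],[0,0,0,0,0,-0.36,0.07],[0,0,0,0,0,-0.36,0.07]]])

```text
time: 41.77
position: [0.5432, -0.0069, 0.2561]
eef_rot: [[-1.0, -0.008, -0.001], [-0.008, 1.0, 0.0], [0.001, 0.0, -1.0]]
contact_force: [0.2, 0.2, -0.2]
gripper_width: 0.0699
```

```bash
python3 chk.py w25; python3 go.py 0.602 0.037 0.13 91.3
```

```text
red lid {'c': array([ 0.5394, -0.0312]), 'r': 0.0289, 'z': 0.0674, 'mean': array([ 0.5389, -0.0311]), 'n': 2676}
   disc {'enc': array([ 0.5429, -0.026 ]), 'r': 0.0417, 'ls': array([ 0.5427, -0.0297]), 'lsr': 0.0384, 'z': 0.0149, 'n': 843, 'mean': array([ 0.5261, -0.0172], dtype=float32)}
blue lid {'c': array([0.6005, 0.034 ]), 'r': 0.0296, 'z': 0.0673, 'mean': array([0.5999, 0.0343]), 'n': 2356}
   disc {'enc': array([0.6017, 0.0381]), 'r': 0.0365, 'ls': array([0.6018, 0.0379]), 'lsr': 0.0358, 'z': 0.0149, 'n': 641, 'mean': array([0.5835, 0.039 ], dtype=float32)}
green lid {'c': array([ 0.6059, -0.0913]), 'r': 0.0289, 'z': 0.0675, 'mean': array([ 0.6044, -0.091 ]), 'n': 2112}
   disc {'enc': array([ 0.6135, -0.0881]), 'r': 0.0423, 'ls': array([ 0.6109, -0.0919]), 'lsr': 0.0383, 'z': 0.015, 'n': 723, 'mean': array([ 0.5958, -0.0757], dtype=float32)}
t 41.82 pos [ 0.5434 -0.0069  0.2563] yawy 90.49 w 0.0701 F [0.2 0.4 0. ]
rel [-0.0591  0.0434  0.1263] [ 0.     -0.001  -0.0141]
```

View pics/w25.png

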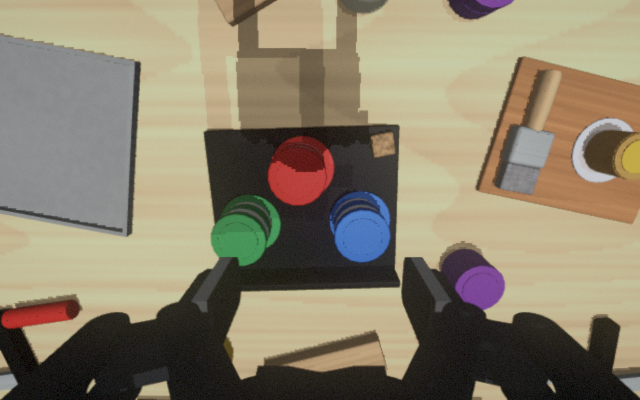

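>>> arm_command(rows=[[[0.02,0.03,-0.01,0,0,0,0.07],[0.05,0.07,-0.02,0,0,0,0.07],[0.08,0.11,-0.03,0,0,0,0.07],[0.11,0.15,-0.04,0,0,0,0.07],[0.13,0.19,-0.05,0,0,0,0.07],[0.15,0.23,-0.05,0,0,0,0.07],[0.17,0.27,-0.05,0,0,0,0.07],[0.18,0.3,-0.05,0,0,0,0.07],[0.19,0.32,-0.05,0,0,0,0.07],[0.19,0.32,-0.05,0,0,0,0.07]]])

```text
time: 42.65
position: [0.3475, 0.3154, 0.3071]
eef_rot: [[-1.0, -0.013, -0.0], [-0.013, 1.0, 0.002], [0.0, 0.002, -1.0]]
contact_force: [0.1, 0.6, 0.2]
gripper_width: 0.0699
```

```bash
python3 - <<'E'
from seg import *
for n in ['top','side']:
    s=snapshot(n);save(s,n+'26')
    c=s['img'][120:240,270:410] if n=='top' else s['img'][140:310,150:390]
    cv2.imwrite(f'pics/{n}26c.png',cv2.resize(c[:,:,::-1],None,fx=5 if n=='top' else 3,fy=5 if n=='top' else 3,interpolation=cv2.INTER_CUBIC))
E
python3 go.py 0.3 0.3 0.3 90
```

```text
t 42.75 pos [0.349  0.3123 0.3067] yawy 90.81 w 0.0699 F [ 0.3 -1.7  0.4]
rel [ 0.0491 -0.0117  0.0067] [-0.0001 -0.0002  0.0141]
```

View pics/top26.png

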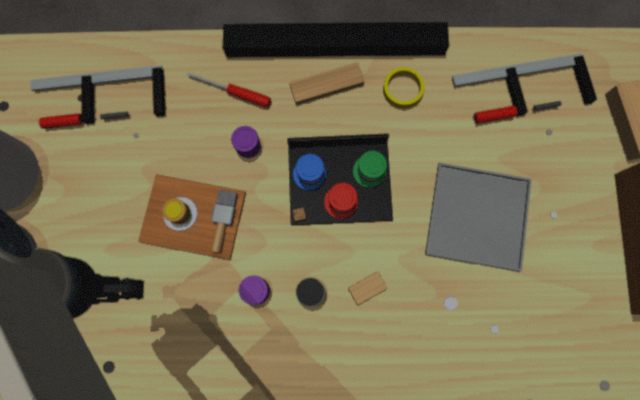

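View pics/side26c.png

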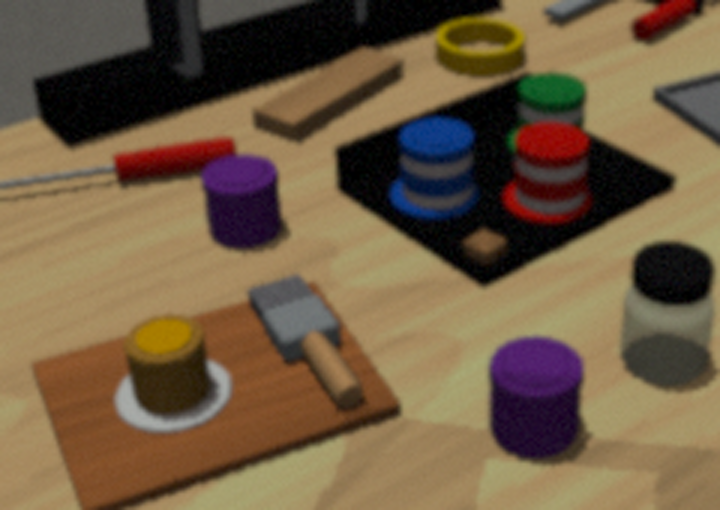

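View pics/top26c.png

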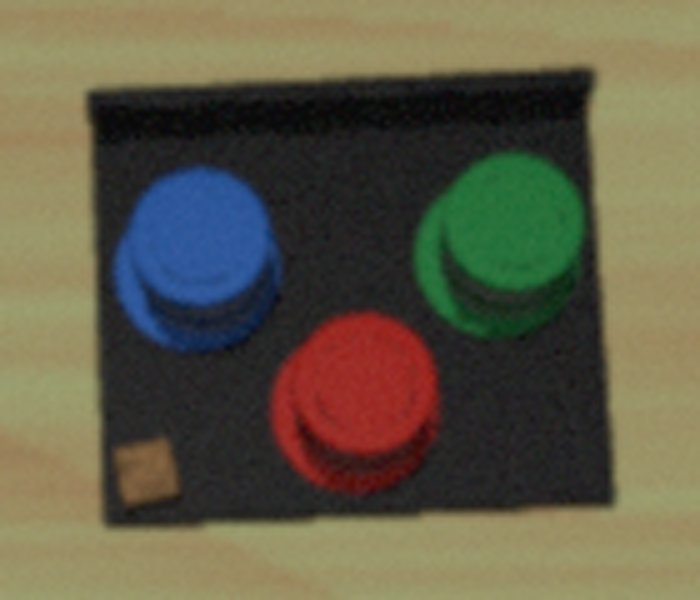

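```bash
python3 -c "
from cell import env
print(env.finish_job())"
```

```text
the job is handed in; nothing more can be done
None
```

The job is done and handed in at about 43 s of the 131 s allowed. I set the red, blue and green pots on the grey tray and moved the gold tin to the white disc. Then I put each pot back on its own disc; green and blue had started on each other's. Nothing tipped over.

Last checks before handing in:
- **Standing:** the lids and the tin's top were at the right heights. In the final top and side pictures everything stands upright, the tray is empty and the gripper is clear of everything.
- **Tin:** about 1 mm from the middle of the white disc.
- **Red and green pots:** within about 1 mm of their disc centres.
- **Blue pot:** 2 mm too far towards the middle of the rack in the last two side-on wrist views and up to 4 mm in the final wrist view. That last view read all three lids about 1.5 mm lower in y. The spacing between the blue and green lids, about 125 mm instead of 128 mm, also points to a small offset. I left it, because the overhead picture shows blue disc all round its foot.

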